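# Load, close and start the small glass-fusing kiln

### The job

Load the small fusing kiln and start its firing: lay every blue glass strip from the white cutting board across the two setter bars of the kiln base, square to the bars and centred on them, no strip touching another, then set the hood over its two locating pins, fully home and flush on the base. After that pull the black-handled probe out of the firebrick and stand it in the port on top of the hood, pushed down until its collar is flush, and last press the green start button right down. Leave the other things on the bench where they are.

Things in the scene. Friction and masses are not known exactly. Their poses are not given: they have to be found in the camera images.
- kiln: kiln base, fixed: aluminium case 210 (x) x 184 (y) x 50 mm high, open at the top, its white floor 10 mm below the rim; origin at the centre of its underside on the bench, x along its long side, z up. At both ends (x = +121 and -121 mm) a dark steel wing flush with the rim carries a locating pin. Two setter bars stand on the floor. Nothing of it can move
- kiln_seat (a point): centre of the kiln base's rim plane, 50 mm above the bench; the hood's origin lies here when it is home. Same axes as the kiln
- bars_mid (a point): midway between the two terracotta setter bars at the height of their tops, 62 mm above the bench; axes as the kiln's. The bars run along x, 160 mm long, 10 mm wide, 22 mm high, middles at y = +30 and -30 mm (50 mm free between), tops 12 mm above the rim. There is room for four strips laid along y, 44 mm from middle to middle
- pin_a (a point): tip of the locating pin at kiln x = +121 mm, y = 0, 76 mm above the bench; an upright steel pin 26 mm tall above the rim, 9 mm thick for the lower 14 mm, then tapering to 3 mm
- pin_b (a point): tip of the other locating pin, alike, at kiln x = -121 mm, y = 0
- hood: kiln hood, loose, about 0.85 kg: aluminium box open below, 210 (x) x 184 (y) x 85 mm high, walls and roof 18 mm thick; origin at the centre of its lower edge, z up. At both ends, x = +121 and -121 mm, a dark steel lug, 6 mm thick, flush with the lower edge, has a 17 mm hole that drops over a pin; it may go on either way round. It starts upright on the bench
- hood_grip (a point): middle of the hood's dark wooden bar handle: bar 110 mm along the hood's x, 20 mm wide (y), 24 mm tall, its middle 128 mm above the hood's lower edge and 43 mm above the roof, on two steel posts at x = +42 and -42 mm
- port (a point): centre of the round port in the hood's roof (orange ring), on the outer face, 85 mm above the hood's lower edge at hood x = +70 mm, y = 0; the hole is 16 mm wide and goes through the 18 mm roof
- probe: temperature probe, loose, 0.09 kg: black cylindrical handle 24 mm thick, 5 to 75 mm above the origin, with an orange band; below it a steel collar 32 mm wide, 5 mm thick, then a steel stem 7 mm thick, 55 mm long, with a rounded tip. Origin at the centre of the collar's underside, z up. It starts upright in the firebrick, collar on the brick's top, and sits in the port the same way
- brick: white firebrick block, fixed, 60 x 60 x 80 mm high, standing on the 9 mm plywood board of the control stand, beside the controller, with an upright 18 mm hole, 70 mm deep, in the middle of its top; origin at the centre of its underside
- start (a joint): green start button on top of the controller: 0 when up, 0.006 m fully pressed; a spring button that returns when let go, about 5 N to press right down
- start_top (a point): centre of the start button's upper face, 24 mm in diameter, 82 mm above the bench, on a fixed grey controller box 95 x 105 mm whose top with a dark display is 64 mm above the bench; the button is pressed straight down
- board: white cutting board, fixed, 220 (x) x 130 (y) x 3 mm, origin at the centre of its underside; the strips start on it side by side, each roughly along the board's y
- strip0: blue glass strip, loose, 110 (x) x 16 (y) x 6 mm, 27 g, lying flat on the cutting board; origin at the centre of its underside, x along its length. Not every strip is there each time (two to four are)
- strip1: blue glass strip, loose, 110 (x) x 16 (y) x 6 mm, 27 g, lying flat on the cutting board; origin at the centre of its underside, x along its length. Not every strip is there each time (two to four are)
- strip2: blue glass strip, loose, 110 (x) x 16 (y) x 6 mm, 27 g, lying flat on the cutting board; origin at the centre of its underside, x along its length. Not every strip is there each time (two to four are)
- strip3: blue glass strip, loose, 110 (x) x 16 (y) x 6 mm, 27 g, lying flat on the cutting board; origin at the centre of its underside, x along its length. Not every strip is there each time (two to four are)
- jar: bystander: glass jar with a red lid, 70 mm across, 90 mm tall, beyond the kiln
- foil: bystander: flat roll of copper foil, 68 mm across, 8 mm tall, beyond the kiln
- cutter: bystander: glass cutter, black handle 14 mm thick, 130 mm long over all, lying beyond the kiln
- pliers: bystander: running pliers with blue handles, 140 mm long, 10 mm tall, lying beyond the kiln
- shard0: bystander: green glass offcut about 50 mm, 4 mm thick
- shard1: bystander: light green glass offcut about 60 mm, 4 mm thick
- shard2: bystander: dark green glass offcut about 40 mm, 4 mm thick
There are look-alikes about, which are no part of the job. What is shaped like the strip1 but brown or red is not meant.

How it is judged:
By the outcome, as a careful person would: the job done as asked, in the order asked, and still so for the second after the job is handed in, with the robot touching nothing.
Of strip0, strip1, strip2, strip3 only 2 to 4 are there at a start; the rules pass over those that are not, and their reading is None.
At some moment in a run one of hood may be knocked a few centimetres aside while the robot is not near it.
It also fails if it takes over 210 s, if anything falls off the work surface, if the arm or the gripper's body presses on something with over 40 N, if the wrist force passes 120 N, or if a joint passes its speed limit or range.

### The arm

A 6-joint arm with a two-finger parallel gripper is mounted at the origin on the work surface. World frame = base frame: x ahead of the robot, y to its left, z up, the work surface at z = 0. Lengths are in m, angles in rad, forces in N, time in s.
With the tool pointing down it reaches from about 0.25 to 0.8 m from the base axis. Payload 3.9 kg.
Tool frame: the origin (TCP) lies at the very end of the fingers, on their centre line; the grasp point (between the pads) lies 19 mm behind it; z points along the fingers, y is the line along which they close (so a half turn about z gives the same grasp; the last joint's range is limited). The gripper opens to 85 mm and grips with 20 to 120 N. Pads are 22 mm wide; open, the fingers measure 114 mm over their backs; the gripper's body (76 mm by 85 mm) begins 54 mm behind the grasp point. The pads swing forward as they close: fully open they stand 13 mm farther back than shut.
Start: joints at [-1.126, 0.26, -0.138, 1.173, 0, 1.571], TCP at [0.226, -0.474, 0.231] pointing down, gripper open.
Joint ranges: [-2.78, 2.78], [-0.83, 1.72], [-1.28, 1.37], [-1.9, 2.12], [-1.57, 1.48], [-3.14, 3.14]. Speed limits (rad/s): [2.57, 2.57, 3.14, 3.14, 3.14, 3.14].

### API

Orientations are given as a unit quaternion [w, x, y, z].
In Python, from cell import * gives the robot as it stands.
- The arm moves only by the tool arm_command, never from a script. Its argument "commands" is a list of rows, each a list of 2 entries, a list of its own where there are three numbers: the shift along the tool's x, y, z in units of 0.12 m (1.0 is 0.12 m), then the turn, a rotation vector about the tool's x, y, z in units of pi rad (1.0 is pi rad). A call has 1 to 12 rows; each row shifts and turns the commanded pose from where the row before left it, along the tool's axes as they then stand; what a row does not reach is not made up. A row lasts 1/10 s, in which the tool goes at most 50 mm and 8.59 degrees, less where a joint would pass 70% of its speed; a pose out of reach is approached as far as the arm can. A call with a number of a shift or a turn outside -1 to 1 is refused whole. A call with a gripper value outside its range is refused whole. "claw" is the opening, from -1 (shut) to 1 (fully open), set as the call begins (left out, the last holds). The fingers move at their own pace and stop on an object; "grip_force" is the grip in N (left out, the last holds). Time passes only in rows, so rows that do not move let the fingers close. It gives the time, the measured TCP pose, the force, the opening and the grip force at its end, in the units of the state.
- observe(): the state, without advancing time (a new reading comes with each control period).
- grab_frame(name): name is "scene" or "side" or "wrist"; returns a dict with "color" (400x640x3 uint8, red, green, blue), "vertical_fov" (degrees; the focal length in pixels is half the picture's height over the tangent of half this angle, whatever the lens; pixels are square), "cx", "cy" (the principal point, pixels), "k1" (the pictures are not rectified: a ray, as slopes to the right and down, at radius r is drawn at 1 + k1 r^2 times it, then the intrinsics apply), "world_to_cam" (4x4, takes a point from world to camera coordinates). Camera axes: x right, y down, z forward; pixel columns grow to the right and rows downward; lengths in m; the calibration is good to about 2 mm. A picture is of the moment at which its call begins. There is no depth.
- hand_in(): hands the job in; it is judged then, once.
The state is a dict: "clock": time; "q": joint angles; "joint_vel": joint speeds; "joint_efforts": joint torques, N m; "ee_pos": TCP position; "ee_rot": TCP orientation; "ft_force": force on the tool from outside, world axes, zero at the start; "ft_torque": the same for the moment, N m; "gripper_width": finger opening in m; "finger_force": force on a finger pad.
Only numpy, scipy, OpenCV 4.12 (cv2) and the standard library are available. Lean on these libraries where they do the work, as an engineer would, in place of code of your own. Each camera call takes 0.05 s, during which the arm holds its last target. There are 200 camera calls.

## Working session

There is one attempt and no reset: what is moved stays moved. The work goes in short steps, Python scripts to look and compute and a tool call to move; the robot and the scene stay as the last step left them, time stands still between calls to the robot, and variables do not carry over. Pictures are saved under pics/ and viewed, at most 14 in all, crops included, and the job is handed in when it is done.

Besides the shell and the picture viewer there is one more tool, called after "Request:" as name([rows], argument=value, ...), one row to a line, values as JSON. arm_command: Moves the arm, as the interface text tells. Shifts and turns lie within -1 to 1; 1 stands for 0.12 m of shift or pi rad of turn. Its arguments: {"type":"object","properties":{"commands":{"type":"array"},"claw":{"type":"number"},"grip_force":{"type":"number"}},"required":["commands"]}

```bash
mkdir -p pics; ls; cat > h.py <<'E'
from cell import *
import numpy as np, cv2
def grab(n,save=None):
    f=grab_frame(n); f['color']=np.asarray(f['color'])
    if save: cv2.imwrite(f'pics/{save}.png',f['color'][:,:,::-1])
    return f
def K(f):
    h=f['color'].shape[0]; F=h/2/np.tan(np.radians(f['vertical_fov'])/2)
    return np.array([[F,0,f['cx']],[0,F,f['cy']],[0,0,1.]]),np.array([f['k1'],0,0,0,0.])
def ray(f,px):
    k,d=K(f); p=cv2.undistortPointsIter(np.array(px,float).reshape(-1,1,2),k,d,None,None,(3,50,1e-10)).reshape(-1,2)
    T=np.array(f['world_to_cam']); R=T[:3,:3]; c=-R.T@T[:3,3]
    return c,np.c_[p,np.ones(len(p))]@R
def onplane(f,px,z):
    c,r=ray(f,px); return c+r*((z-c[2])/r[:,2])[:,None]
def proj(f,P):
    k,d=K(f);T=np.array(f['world_to_cam'])
    return cv2.projectPoints(np.array(P,float).reshape(-1,3),cv2.Rodrigues(T[:3,:3])[0],T[:3,3],k,d)[0].reshape(-1,2)
E
python3 - <<'E'
from h import *
s=observe(); print(s)
for n in('scene','side','wrist'):
    f=grab(n,n+'0'); print(n,f['vertical_fov'],f['cx'],f['cy'],f['k1'],np.round(f['world_to_cam'],4).tolist())
a=[cv2.imread(f'pics/{n}0.png') for n in('scene','side')]
E
```

```text
pics
{'clock': 0.0, 'q': array([-1.12597260e+00,  2.60701325e-01, -1.39417698e-01,  1.17270446e+00,
       -7.81406837e-07,  1.57078308e+00]), 'joint_vel': array([-1.29698879e-03,  6.44411236e-04,  1.07795490e-04,  1.26118760e-06,
       -1.77335886e-04,  5.38482820e-05]), 'joint_efforts': array([ 2.79477672e-04, -4.05679679e+01,  2.53921831e+01,  1.86121836e-02,
        2.05167898e-04,  8.61174215e-06]), 'ee_pos': array([ 0.22560192, -0.47327133,  0.23043745]), 'ee_rot': array([-9.88525362e-04,  9.75366310e-01,  2.20589060e-01, -2.23951923e-04]), 'ft_force': array([1.34645648, 0.26454011, 0.14348853]), 'ft_torque': array([ 0.00290914,  0.03133694, -0.01383881]), 'finger_force': 0.0, 'gripper_width': 0.08529972421572518}
scene 48.641053260017316 322.8814245525599 201.70436875707514 -0.004498623395586837 [[-0.4615, 0.8871, 0.0113, 0.1799], [0.5831, 0.3129, -0.7497, -0.2598], [-0.6686, -0.3394, -0.6616, 1.6295], [0.0, 0.0, 0.0, 1.0]]
side 52.49050084648854 317.5479150242017 192.63205217010164 -0.06556616023264047 [[0.9442, -0.3286, -0.0246, -0.463], [-0.2018, -0.5176, -0.8315, 0.2199], [0.2605, 0.79, -0.555, 1.0595], [0.0, 0.0, 0.0, 1.0]]
wrist 64.44994539718533 312.4027410478061 204.88473243438895 -0.04920551719419111 [[0.4295, -0.9031, -0.0021, -0.5244], [-0.8547, -0.4072, 0.322, -0.0404], [-0.2916, -0.1365, -0.9467, 0.38], [0.0, 0.0, 0.0, 1.0]]
```

View pics/scene0.png

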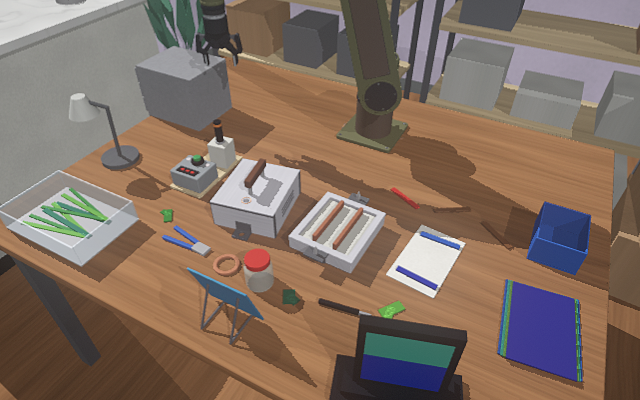

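View pics/side0.png

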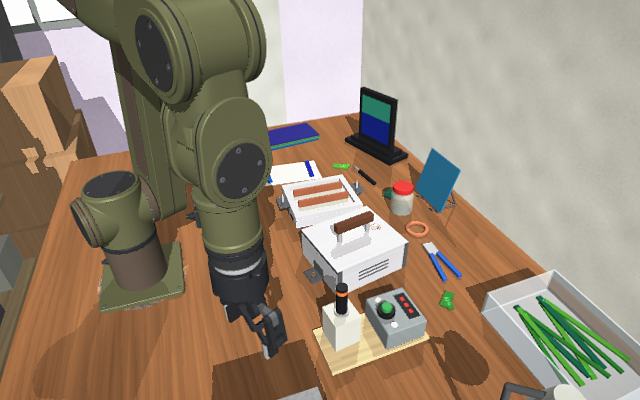

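The scene view shows two blue strips at (440,240) and (417,277), and the kiln at (338,230) with its bars. The hood is at (255,195), the button at (197,160) and the probe at (218,135). The side view agrees.

```bash
python3 - <<'E'
from h import *
f=grab('scene')
def p(n,px,z): print(n,np.round(onplane(f,px,z),3).tolist())
p('strips',[(440,240),(417,277)],.009)
p('kiln corners rim',[(290,235),(317,193),(385,213),(352,270)],.05)
p('pins',[(361,194),(320,249)],.076)
p('hood grip',[(255,172)],.14)
p('hood top corners',[(212,197),(240,160),(300,173),(268,216)],.085)
p('port',[(246,200)],.085); p('btn',[(197,159)],.082); p('brick',[(221,142)],.089);p('probe top',[(217,122)],.164)
im=cv2.cvtColor(f['color'],cv2.COLOR_RGB2HSV)
m=cv2.inRange(im,(108,120,60),(128,255,255)); m[:, :380]=0; m[:,470:]=0;m[300:]=0
n,l,st,c=cv2.connectedComponentsWithStats(m)
for i in range(1,n):
    if st[i,4]>40:
        ys,xs=np.where(l==i); P=onplane(f,np.c_[xs,ys],.012)[:,:2]
        print(st[i,4],cv2.minAreaRect((P*1000).astype(np.float32)))
T=np.array(grab('wrist')['world_to_cam']); R=T[:3,:3]; print('cam',-R.T@T[:3,3], R[2])
E
```

```text
strips [[0.431, 0.381, 0.009], [0.584, 0.367, 0.009]]
kiln corners rim [[0.641, 0.033, 0.05], [0.458, 0.016, 0.05], [0.444, 0.222, 0.05], [0.672, 0.226, 0.05]]
pins [[0.43, 0.141, 0.076], [0.669, 0.136, 0.076]]
hood grip [[0.554, -0.126, 0.14]]
hood top corners [[0.646, -0.211, 0.085], [0.468, -0.244, 0.085], [0.438, -0.052, 0.085], [0.637, -0.034, 0.085]]
port [[0.612, -0.121, 0.085]]
btn [[0.523, -0.364, 0.082]]
brick [[0.422, -0.35, 0.089]]
probe top [[0.425, -0.349, 0.164]]
176 ((434.3901672363281, 380.89251708984375), (106.50849914550781, 17.767576217651367), 88.65458679199219)
198 ((588.9011840820312, 364.95709228515625), (107.1978530883789, 14.257610321044922), 82.64627838134766)
cam [ 0.30151518 -0.43826208  0.37190682] [-0.29139436 -0.13698192 -0.94674457]
```

Request:
arm_command([
  [[0, 0, 0], [0, 0, -0.0448]],
  [[0, 0, 0], [0, 0, -0.0448]],
  [[0, 0, 0], [0, 0, -0.0448]],
  [[0, 0, 0], [0, 0, -0.0448]],
  [[0, 0, 0], [0, 0, -0.0448]],
  [[0, 0, 0], [0, 0, -0.0448]],
  [[0, 0, 0], [0, 0, -0.0448]],
  [[0, 0, 0], [0, 0, -0.0448]],
  [[0, 0, -0.1], [0, 0, 0]],
  [[0, 0, -0.1], [0, 0, 0]],
  [[0, 0, -0.1], [0, 0, 0]],
  [[0, 0, -0.1], [0, 0, 0]],
])

```text
clock: 1.45
ee_pos: [0.2261, -0.4742, 0.281]
ee_rot: [0.001, 0.708, 0.707, -0.0]
ft_force: [-0.1, 0.7, -0.8]
gripper_width: 0.0853
finger_force: 0.0
```

Request:
arm_command([
  [[0.335, 0.169, 0], [0, 0, 0]],
  [[0.335, 0.169, 0], [0, 0, 0]],
  [[0.335, 0.169, 0], [0, 0, 0]],
  [[0.335, 0.169, 0], [0, 0, 0]],
  [[0.335, 0.169, 0], [0, 0, 0]],
  [[0.335, 0.169, 0], [0, 0, 0]],
  [[0.335, 0.169, 0], [0, 0, 0]],
  [[0.335, 0.169, 0], [0, 0, 0]],
])

```text
clock: 2.25
ee_pos: [0.389, -0.1508, 0.2806]
ee_rot: [0.001, 0.708, 0.707, 0.0]
ft_force: [1.4, -0.6, 0.8]
gripper_width: 0.085
finger_force: 0.0
```

Request:
arm_command([
  [[0.335, 0.169, 0], [0, 0, 0]],
  [[0.335, 0.169, 0], [0, 0, 0]],
  [[0.335, 0.169, 0], [0, 0, 0]],
  [[0.335, 0.169, 0], [0, 0, 0]],
  [[0.335, 0.169, 0], [0, 0, 0]],
  [[0.335, 0.169, 0], [0, 0, 0]],
  [[0.335, 0.169, 0], [0, 0, 0]],
  [[0.335, 0.169, 0], [0, 0, 0]],
  [[0, 0, 0], [0, 0, 0]],
])

```text
clock: 3.15
ee_pos: [0.5529, 0.1741, 0.2791]
ee_rot: [-0.0, 0.706, 0.709, 0.001]
ft_force: [0.3, -0.3, 0.1]
gripper_width: 0.0854
finger_force: 0.0
```

```bash
cat >> h.py <<'E'
def yaw(s):  # error of tool x from world +Y (deg), + = ccw
    q=s['ee_rot']; return np.degrees(2*np.arctan2(q[2],q[1]))-90
E
python3 - <<'E'
from h import *
s=observe(); print(s['clock'],s['ee_pos'],s['ee_rot'],s['q'],s['ft_force'],yaw(s))
grab('wrist','w1')
E
```

```text
3.15 [0.55287192 0.17411139 0.27912433] [-1.28330696e-04  7.05605196e-01  7.08603663e-01  1.46282746e-03] [3.04212492e-01 3.40262823e-01 1.01304258e-01 1.32936647e+00
 1.58684133e-03 1.87077030e+00] [ 0.25442436 -0.33056813  0.07496309] 0.24296157383228945
```

View pics/w1.png

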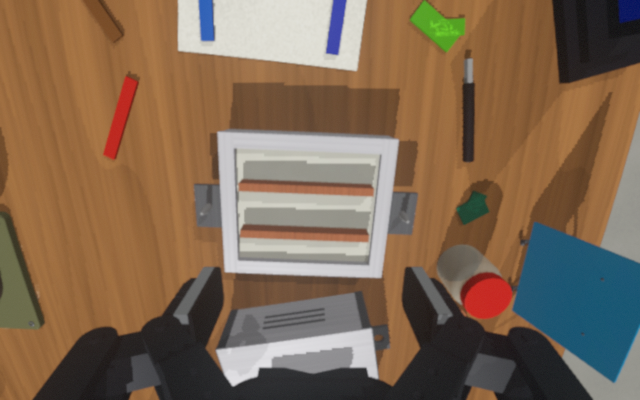

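The wrist view shows the kiln rim corners at about (219,131), (397,139), (382,277) and (225,272). The bars are at y≈188 and 235, the pins near (203,210) and (408,212), and the strips at the top. The hood is below, slightly turned.

```bash
python3 - <<'E'
from h import *
f=grab('wrist')
P=onplane(f,[(219,131),(397,139),(382,277),(225,272)],.05)[:,:2];print(P.round(4).tolist(),P.mean(0),[np.linalg.norm(P[i]-P[i-1]).round(4) for i in range(4)])
im=cv2.cvtColor(f['color'],cv2.COLOR_RGB2HSV)
m=cv2.inRange(im,(2,80,60),(14,255,255)); m[:170]=0;m[255:]=0;m[:,:232]=0;m[:,380:]=0
n,l,st,c=cv2.connectedComponentsWithStats(m)
for i in range(1,n):
    if st[i,4]>100:
        ys,xs=np.where(l==i); Q=onplane(f,np.c_[xs,ys],.062)[:,:2]
        print(st[i],'rect',cv2.minAreaRect((Q*1000).astype(np.float32)))
        # top/bottom edges
        a=[(x,ys[xs==x].min(),ys[xs==x].max()) for x in range(xs.min()+8,xs.max()-8)]
        a=np.array(a,float)
        for k in(1,2):
            E=onplane(f,a[:,[0,k]],.062); pl=np.polyfit(E[:,0],E[:,1],1); print('edge',k,'ang',np.degrees(np.arctan(pl[0])),'y at .55',np.polyval(pl,.55))
# rim outer white mask via brightness low saturation
cr=cv2.resize(f['color'][110:300,180:430][:,:,::-1],None,fx=3.1,fy=3.1,interpolation=cv2.INTER_CUBIC);cv2.imwrite('pics/w1c.png',cr)
E
```

```text
[[0.4448, 0.218], [0.6502, 0.2092], [0.6461, 0.0263], [0.4357, 0.0335]] [0.54421052 0.12176125] [np.float64(0.1848), np.float64(0.2056), np.float64(0.183), np.float64(0.2105)]
[ 240  177  135   17 1522] rect ((546.3829345703125, 157.0586395263672), (13.802918434143066, 157.7411651611328), 87.74337768554688)
edge 1 ang -2.1961574561863526 y at .55 0.1631693101878507
edge 2 ang -2.223156379935827 y at .55 0.1506498455682006
[ 242  223  128   17 1607] rect ((544.345458984375, 98.99224853515625), (17.02431869506836, 157.2121124267578), 87.76749420166016)
edge 1 ang -2.2803007333855265 y at .55 0.10659654672983532
edge 2 ang -2.1624632068483725 y at .55 0.09093617023395517
```

View pics/w1c.png

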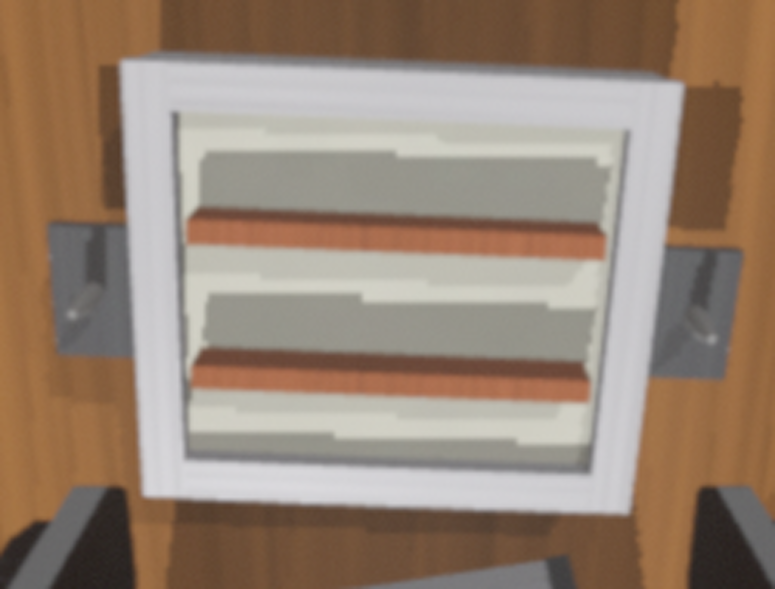

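The crop shows the rim corners cleanly, with the pin tips at about (202.6,211.6) and (410,219.7).

```bash
python3 - <<'E'
from h import *
f=grab('wrist'); sc=grab('scene')
P=onplane(f,[(219.4,129.4),(399.7,136.8),(383.9,275.8),(227,270.3)],.05)[:,:2];print(P.round(4).tolist(),P.mean(0),[np.linalg.norm(P[i]-P[i-1]).round(4) for i in range(4)])
d=P[1]+P[2]-P[0]-P[3];print('ang',np.degrees(np.arctan2(d[1],d[0])))
Q=onplane(f,[(202.6,211.6),(410,219.7)],.076)[:,:2]; d=Q[1]-Q[0];print('pins',Q.round(4).tolist(),Q.mean(0),np.linalg.norm(d),np.degrees(np.arctan2(d[1],d[0])))
q=proj(sc,[[*Q.mean(0),.062],[*Q[0],.076],[*Q[1],.076]]);print('scene px of it',q)
cv2.imwrite('pics/s1c.png',cv2.resize(sc['color'][180:290,280:460][:,:,::-1],None,fx=4.4,fy=4.4,interpolation=cv2.INTER_CUBIC))
E
```

```text
[[0.4444, 0.2183], [0.6522, 0.2099], [0.6474, 0.0261], [0.4373, 0.0344]] [0.54534268 0.12217064] [np.float64(0.184), np.float64(0.208), np.float64(0.1838), np.float64(0.2102)]
ang -2.276533056897486
pins [[0.4237, 0.1273], [0.6657, 0.1173]] [0.54466764 0.12225307] 0.24220473970241904 -2.3650955897615997
scene px of it [[336.95920277 220.26105208]
 [357.52162889 191.14740217]
 [313.78628499 245.41291333]]
```

View pics/s1c.png

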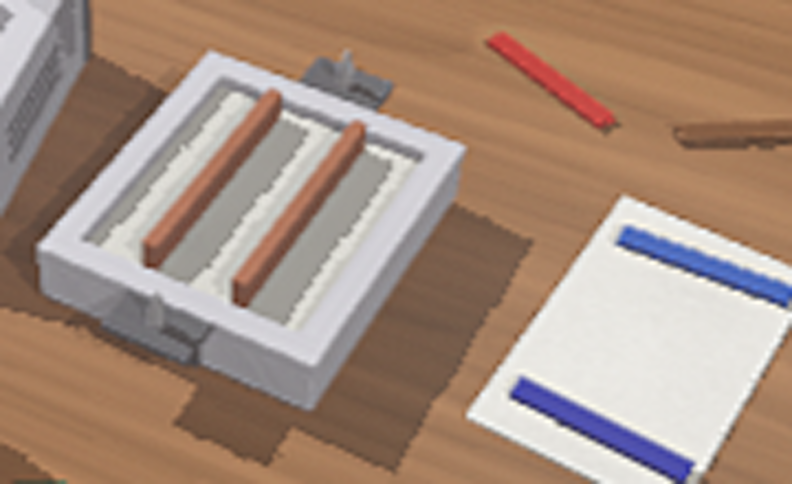

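Request:
arm_command([
  [[0.35, -0.07, 0], [0, 0, 0]],
  [[0.35, -0.07, 0], [0, 0, 0]],
  [[0.35, -0.07, 0], [0, 0, 0]],
  [[0.35, -0.07, 0], [0, 0, 0]],
  [[0.35, -0.07, 0.1], [0, 0, 0]],
  [[0, 0, 0.2], [0, 0, 0]],
  [[0, 0, 0.2], [0, 0, 0]],
  [[0, 0, 0], [0, 0, 0]],
])

```text
clock: 4.15
ee_pos: [0.5064, 0.3767, 0.2165]
ee_rot: [-0.0, 0.708, 0.707, -0.003]
ft_force: [-1.7, 0.5, -1.4]
gripper_width: 0.0852
finger_force: 0.0
```

```bash
cat > strips.py <<'E'
from h import *
s=observe(); print(s['clock'],s['ee_pos'],'yaw',yaw(s),s['ft_force'])
f=grab('wrist','w2'); z=.009
im=cv2.cvtColor(f['color'],cv2.COLOR_RGB2HSV)
m=cv2.inRange(im,(108,120,60),(128,255,255))
n,l,st,c=cv2.connectedComponentsWithStats(m)
for i in range(1,n):
    if st[i,4]>200:
        ys,xs=np.where(l==i); Q=onplane(f,np.c_[xs,ys],z)[:,:2]
        r=cv2.minAreaRect((Q*1000).astype(np.float32)); print(st[i],np.round(r[0],1),np.round(r[1],1),r[2])
E
python3 strips.py
```

```text
4.15 [0.50644143 0.37665117 0.21646971] yaw -0.08089158054782786 [-1.68269112  0.45928583 -1.41109859]
[ 237  123   17   94 1210] [430.2 379.4] [107.   14.8] 88.45797729492188
[ 366  138   30   91 1107] [582.9 363.6] [107.  14.] 82.33687591552734
```

View pics/w2.png

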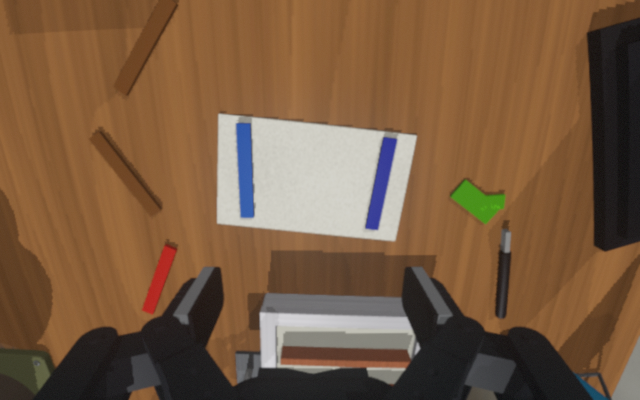

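Two blue strips are on the board, centred at (246,170) and (381,184), and the measured sizes agree. The kiln centre is near (0.545,0.123) with a yaw of -2.3°. Next I grasp the first strip.

Request:
arm_command([
  [[0.012, -0.3175, 0], [0, 0, 0]],
  [[0.012, -0.3175, 0], [0, 0, 0]],
  [[0, 0, 0], [0, 0, 0.008]],
  [[0, 0, 0.3], [0, 0, 0]],
  [[0, 0, 0.3], [0, 0, 0]],
  [[0, 0, 0.3], [0, 0, 0]],
  [[0, 0, 0.3], [0, 0, 0]],
  [[0, 0, 0.27], [0, 0, 0]],
  [[0, 0, 0], [0, 0, 0]],
  [[0, 0, 0], [0, 0, 0]],
], claw=0.3)

```text
clock: 5.2
ee_pos: [0.4335, 0.3821, 0.0443]
ee_rot: [0.0, 0.716, 0.698, 0.001]
ft_force: [0.0, 0.4, 0.2]
gripper_width: 0.0558
finger_force: 0.0
```

```bash
python3 - <<'E'
from h import *
s=observe(); print(s['ee_pos'],yaw(s),s['ft_force'],s['gripper_width'])
f=grab('wrist')
im=cv2.cvtColor(f['color'],cv2.COLOR_RGB2HSV)
m=cv2.inRange(im,(108,120,60),(128,255,255))
n,l,st,c=cv2.connectedComponentsWithStats(m)
for i in range(1,n):
    if st[i,4]>300:
        ys,xs=np.where(l==i); Q=onplane(f,np.c_[xs,ys],.009)[:,:2]
        r=cv2.minAreaRect((Q*1000).astype(np.float32)); print(st[i],np.round(r[0],1),np.round(r[1],1),r[2])
E
```

```text
[0.43349294 0.3821082  0.04430365] -1.5280470864300497 [0.01052137 0.38204747 0.24124924] 0.05577485486289848
[ 291  157   27  161 3875] [429.4 379.4] [107.9  14.9] 88.44831085205078
[ 506  177   77  151 3408] [581.6 364. ] [108.  16.] 82.2768325805664
```

Request:
arm_command([
  [[-0.022, -0.033, 0.11], [0, 0, 0]],
  [[0, 0, 0.11], [0, 0, 0]],
  [[0, 0, 0.1], [0, 0, 0]],
  [[0, 0, 0], [0, 0, 0]],
  [[0, 0, 0], [0, 0, 0]],
])

```text
clock: 5.75
ee_pos: [0.4289, 0.3801, 0.0055]
ee_rot: [0.0, 0.716, 0.698, 0.001]
ft_force: [-0.2, 0.8, 0.1]
gripper_width: 0.0558
finger_force: 0.0
```

Request:
arm_command([
  [[0, 0, 0], [0, 0, 0]],
  [[0, 0, 0], [0, 0, 0]],
  [[0, 0, 0], [0, 0, 0]],
  [[0, 0, 0], [0, 0, 0]],
  [[0, 0, 0], [0, 0, 0]],
  [[0, 0, 0], [0, 0, 0]],
], claw=-1, grip_force=30)

```text
clock: 6.35
ee_pos: [0.4286, 0.38, 0.0052]
ee_rot: [0.0, 0.716, 0.698, 0.001]
ft_force: [-0.3, -0.2, 5.4]
gripper_width: 0.0148
finger_force: 29.6
```

Request:
arm_command([
  [[0, 0, -0.29], [0, 0, 0]],
  [[0, 0, -0.29], [0, 0, 0]],
  [[0, 0, -0.29], [0, 0, 0]],
  [[-0.349, 0.11, 0], [0, 0, 0]],
  [[-0.349, 0.11, 0], [0, 0, 0]],
  [[-0.349, 0.11, 0], [0, 0, 0]],
  [[-0.349, 0.11, 0], [0, 0, 0]],
  [[-0.349, 0.11, 0], [0, 0, 0]],
  [[-0.349, 0.11, 0], [0, 0, 0]],
  [[0, 0, 0], [0, 0, 0.004]],
  [[0, 0, 0], [0, 0, 0]],
  [[0, 0, 0], [0, 0, 0]],
])

```text
clock: 7.55
ee_pos: [0.5006, 0.1271, 0.1086]
ee_rot: [-0.0, 0.72, 0.694, -0.0]
ft_force: [0.2, -0.1, 0.1]
gripper_width: 0.0146
finger_force: 29.5
```

```bash
python3 - <<'E'
from h import *
s=observe(); print(s['ee_pos'],yaw(s),s['ft_force'],s['gripper_width'])
f=grab('wrist'); s=grab('scene')
a=cv2.resize(s['color'][170:290,270:430][:,:,::-1],(533,400),interpolation=cv2.INTER_CUBIC)
cv2.imwrite('pics/p1.png',f['color'][:,:,::-1]);cv2.imwrite('pics/p1s.png',a)
E
```

```text
[0.50061888 0.12706477 0.10864085] -2.11947673809091 [ 0.19645144 -0.09036358  0.09154583] 0.014647823929535711
```

View pics/p1.png

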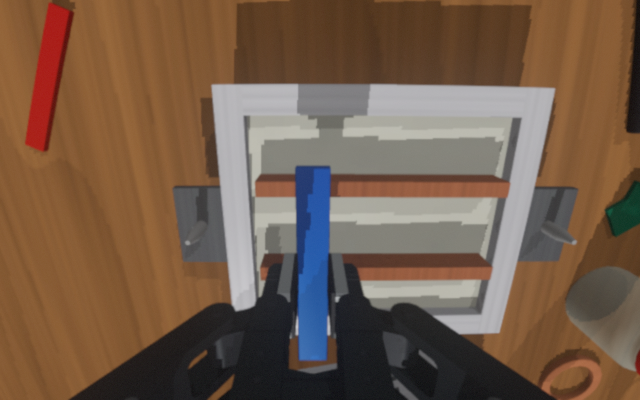

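The held strip lies squarely across the bars. The light bar tops are at y≈181–197 and 264–280, and the pin tips at about (190,238) and (573,239).

```bash
python3 - <<'E'
from h import *
f=grab('wrist')
im=cv2.cvtColor(f['color'],cv2.COLOR_RGB2HSV); print(im[172:200:2,420].tolist())
m=cv2.inRange(im,(2,80,110),(14,255,255))
for y0,y1 in((165,210),(245,290)):
    E=[]
    for x in range(370,480):
        y=np.where(m[y0:y1,x])[0]+y0; E.append((x,y.min()-.5,y.max()+.5))
    E=np.array(E,float)
    for k in(1,2):
        P=onplane(f,E[:,[0,k]],.062); pl=np.polyfit(P[:,0],P[:,1],1); print(k,np.degrees(np.arctan(pl[0])),np.polyval(pl,.545))
P=onplane(f,[(190,238),(573,239)],.076)[:,:2];print('pins',P,P.mean(0),np.linalg.norm(P[1]-P[0]))
print('bar ends',onplane(f,[(256,188),(508,188),(262,272),(491,272)],.062))
print('rim',onplane(f,[(213,85),(553,89)],.05))
E
```

```text
[[27, 21, 132], [19, 33, 122], [9, 112, 96], [8, 120, 91], [8, 119, 92], [8, 134, 116], [10, 143, 153], [10, 142, 156], [11, 146, 154], [10, 144, 154], [10, 143, 155], [10, 142, 154], [10, 142, 153], [13, 50, 163]]
1 -2.6576787969585003 0.16012819973686693
2 -2.038276359925213 0.14975432255958218
1 -2.2315196087086138 0.10028257514839628
2 -2.055908465194128 0.09009776801120371
pins [[0.42739223 0.13277001]
 [0.66391368 0.12282481]] [0.54565295 0.12779741] 0.2367304452940537
bar ends [[0.46772952 0.15870041 0.062     ]
 [0.62483187 0.15316781 0.062     ]
 [0.46619221 0.09979669 0.062     ]
 [0.62291964 0.09330444 0.062     ]]
rim [[0.44540197 0.21998187 0.05      ]
 [0.65181119 0.21191571 0.05      ]]
```

Request:
arm_command([
  [[0, 0, 0.15], [0, 0, 0]],
  [[0, 0, 0.15], [0, 0, 0]],
  [[0, 0, 0.067], [0, 0, 0]],
  [[0, 0, 0], [0, 0, 0]],
  [[0, 0, 0], [0, 0, 0]],
])

```text
clock: 8.2
ee_pos: [0.501, 0.1271, 0.065]
ee_rot: [-0.0, 0.72, 0.694, 0.0]
ft_force: [0.0, 0.1, -0.1]
gripper_width: 0.0145
finger_force: 31.4
```

Request:
arm_command([
  [[0, 0, 0], [0, 0, 0]],
  [[0, 0, 0], [0, 0, 0]],
  [[0, 0, 0], [0, 0, 0]],
  [[0, 0, 0], [0, 0, 0]],
], claw=-0.2)

```text
clock: 8.6
ee_pos: [0.5012, 0.1264, 0.0651]
ee_rot: [0.0, 0.72, 0.694, 0.0]
ft_force: [0.4, -0.2, 0.7]
gripper_width: 0.0343
finger_force: 0.0
```

Request:
arm_command([
  [[0, 0, -0.2], [0, 0, 0]],
  [[0, 0, -0.2], [0, 0, 0]],
  [[0, 0, -0.2], [0, 0, 0]],
  [[0.35, 0.113, 0], [0, 0, 0]],
  [[0.35, 0.113, 0], [0, 0, 0]],
  [[0.35, 0.113, 0], [0, 0, 0]],
  [[0.35, 0.113, 0], [0, 0, 0]],
  [[0.35, 0.113, 0], [0, 0, 0]],
  [[0.2, 0.113, 0], [0, 0, 0]],
  [[0, 0, 0.2], [0, 0, 0.03]],
  [[0, 0, 0.2], [0, 0, 0]],
  [[0, 0, 0], [0, 0, 0]],
], claw=0.3)

```text
clock: 9.8
ee_pos: [0.5885, 0.3559, 0.0847]
ee_rot: [-0.001, 0.752, 0.659, -0.004]
ft_force: [-0.1, -0.3, -0.6]
gripper_width: 0.0558
finger_force: 0.0
```

```bash
sed -i "s/'w2'/None/;s/>200/>500/" strips.py; python3 strips.py
```

```text
9.8 [0.58853688 0.35588375 0.08473827] yaw -7.5353422007533055 [-0.08729508 -0.34405053 -0.64074478]
[ 294  132   22  141 2822] [584.1 363.4] [107.2  14.5] 82.12660217285156
```

Request:
arm_command([
  [[0.057, -0.054, 0], [0, 0, 0.002]],
  [[0, 0, 0.22], [0, 0, 0]],
  [[0, 0, 0.22], [0, 0, 0]],
  [[0, 0, 0.22], [0, 0, 0]],
  [[0, 0, 0], [0, 0, 0]],
  [[0, 0, 0], [0, 0, 0]],
])

```text
clock: 10.45
ee_pos: [0.586, 0.3654, 0.0111]
ee_rot: [0.0, 0.754, 0.657, 0.001]
ft_force: [0.4, 0.4, -0.1]
gripper_width: 0.0555
finger_force: 0.0
```

Request:
arm_command([
  [[0, 0, 0], [0, 0, 0]],
  [[0, 0, 0], [0, 0, 0]],
  [[0, 0, 0], [0, 0, 0]],
  [[0, 0, 0], [0, 0, 0]],
  [[0, 0, 0], [0, 0, 0]],
  [[0, 0, 0], [0, 0, 0]],
], claw=-1)

```text
clock: 11.05
ee_pos: [0.5856, 0.3648, 0.0097]
ee_rot: [-0.0, 0.754, 0.657, -0.0]
ft_force: [0.2, -0.3, 0.6]
gripper_width: 0.0001
finger_force: 0.0
```

Request:
arm_command([
  [[0, 0, -0.1], [0, 0, 0]],
  [[0, 0, 0], [0, 0, 0]],
  [[0, 0, 0], [0, 0, 0]],
  [[0, 0, 0], [0, 0, 0]],
  [[0, 0, 0], [0, 0, 0]],
], claw=0)

```text
clock: 11.55
ee_pos: [0.5855, 0.3647, 0.0215]
ee_rot: [-0.0, 0.754, 0.657, -0.0]
ft_force: [-0.2, 0.3, -0.2]
gripper_width: 0.0426
finger_force: 0.0
```

```bash
python3 strips.py; python3 -c "
from h import *
print(observe()['gripper_width'])"
```

```text
11.55 [0.58547872 0.36472355 0.02149733] yaw -7.922401999457918 [-0.17083487  0.31890517 -0.23531814]
[ 293  162   31  177 4829] [584.1 364.2] [107.   14.8] 82.25347900390625
0.04216205504838297
```

Request:
arm_command([
  [[0, -0.01, 0.068], [0, 0, 0]],
  [[0, 0, 0.068], [0, 0, 0]],
  [[0, 0, 0], [0, 0, 0]],
  [[0, 0, 0], [0, 0, 0]],
])

```text
clock: 12.0
ee_pos: [0.5839, 0.3646, 0.0045]
ee_rot: [-0.0, 0.754, 0.657, -0.001]
ft_force: [0.0, 0.3, 0.5]
gripper_width: 0.0427
finger_force: 0.0
```

Request:
arm_command([
  [[0, 0, 0], [0, 0, 0]],
  [[0, 0, 0], [0, 0, 0]],
  [[0, 0, 0], [0, 0, 0]],
  [[0, 0, 0], [0, 0, 0]],
  [[0, 0, 0], [0, 0, 0]],
], claw=-1)

```text
clock: 12.5
ee_pos: [0.5848, 0.3652, 0.0057]
ee_rot: [0.0, 0.754, 0.657, 0.0]
ft_force: [0.5, 0.0, 1.3]
gripper_width: 0.0146
finger_force: 29.4
```

Request:
arm_command([
  [[0, 0, -0.29], [0, 0, 0]],
  [[0, 0, -0.29], [0, 0, 0]],
  [[0, 0, -0.29], [0, 0, 0]],
  [[0, 0, 0], [0, 0, -0.0314]],
  [[-0.335, 0.02, 0], [0, 0, 0]],
  [[-0.335, 0.02, 0], [0, 0, 0]],
  [[-0.335, 0.02, 0], [0, 0, 0]],
  [[-0.335, 0.02, 0], [0, 0, 0]],
  [[-0.335, 0.02, 0], [0, 0, 0]],
  [[-0.335, 0.02, 0], [0, 0, 0]],
  [[0, 0, 0], [0, 0, 0]],
  [[0, 0, 0], [0, 0, 0]],
])

```text
clock: 13.7
ee_pos: [0.5892, 0.1226, 0.1098]
ee_rot: [-0.0, 0.722, 0.692, 0.0]
ft_force: [-0.7, 0.9, -1.3]
gripper_width: 0.0149
finger_force: 29.4
```

```bash
python3 - <<'E'
from h import *
s=observe(); print(s['ee_pos'],yaw(s))
E
```

```text
[0.58924361 0.12255048 0.1098219 ] -2.391145636384124
```

Request:
arm_command([
  [[0.008, 0, 0.15], [0, 0, 0]],
  [[0, 0, 0.15], [0, 0, 0]],
  [[0, 0, 0.07], [0, 0, 0]],
  [[0, 0, 0], [0, 0, 0]],
  [[0, 0, 0], [0, 0, 0]],
])

```text
clock: 14.2
ee_pos: [0.5894, 0.1254, 0.0654]
ee_rot: [-0.0, 0.72, 0.693, 0.0]
ft_force: [0.5, -0.5, -0.0]
gripper_width: 0.0148
finger_force: 31.7
```

Request:
arm_command([
  [[0, 0, 0], [0, 0, 0]],
  [[0, 0, 0], [0, 0, 0]],
  [[0, 0, 0], [0, 0, 0]],
  [[0, 0, 0], [0, 0, 0]],
], claw=-0.2)

```text
clock: 14.6
ee_pos: [0.5895, 0.1244, 0.0655]
ee_rot: [0.0, 0.721, 0.693, 0.0]
ft_force: [0.4, 0.3, -0.3]
gripper_width: 0.0344
finger_force: 0.0
```

Request:
arm_command([
  [[0, 0, -0.3], [0, 0, 0]],
  [[0, 0, -0.35], [0, 0, 0]],
  [[0, 0, -0.35], [0, 0, 0]],
  [[0, 0, -0.35], [0, 0, 0]],
  [[0, 0, -0.35], [0, 0, 0]],
  [[-0.2, -0.1, -0.3], [0, 0, 0]],
  [[-0.35, -0.1, 0], [0, 0, 0]],
  [[-0.35, -0.1, 0], [0, 0, 0]],
  [[-0.1, 0, 0], [0, 0, 0]],
  [[0, 0, 0], [0, 0, 0]],
  [[0, 0, 0], [0, 0, 0]],
], claw=1)

```text
clock: 15.7
ee_pos: [0.5489, 0.0063, 0.3052]
ee_rot: [-0.0, 0.721, 0.693, 0.0]
ft_force: [-0.1, 0.7, 0.4]
gripper_width: 0.0853
finger_force: 0.0
```

```bash
python3 - <<'E'
from h import *
s=observe(); print(s['ee_pos'],yaw(s),s['ft_force'])
f=grab('wrist','w3'); z=.068
im=cv2.cvtColor(f['color'],cv2.COLOR_RGB2HSV)
m=cv2.inRange(im,(108,120,60),(128,255,255))
n,l,st,c=cv2.connectedComponentsWithStats(m)
for i in range(1,n):
    if st[i,4]>300:
        ys,xs=np.where(l==i); Q=onplane(f,np.c_[xs,ys],z)[:,:2]
        r=cv2.minAreaRect((Q*1000).astype(np.float32)); print(st[i],np.round(r[0],1),np.round(r[1],1),r[2])
E
```

```text
[0.54889648 0.00630977 0.30519895] -2.293544568534898 [-0.12114299  0.70977754  0.40925455]
[ 338   11   15  104 1359] [590.1 122.9] [106.5  15.3] 88.01927947998047
[ 257   12   17  104 1418] [502.5 125.6] [106.7  15.6] 87.66878509521484
```

View pics/w3.png

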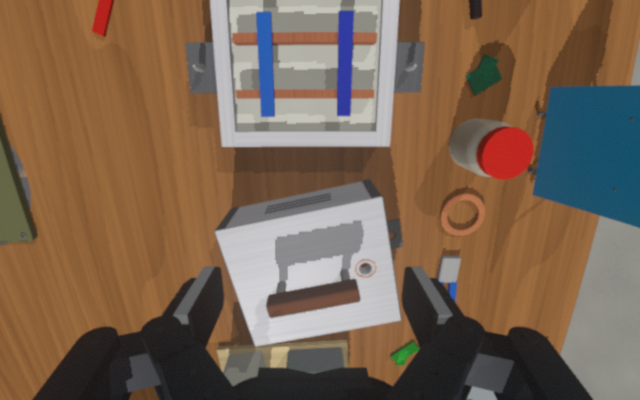

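The picture shows both strips square and centred on the bars. The hood is turned about +10°, with roof corners at about (218,233), (382,197), (400,321) and (257,345), the port at (366,268) and the handle at (313,300).

```bash
cat > hood.py <<'E'
from h import *
import sys
def hood(f,z0=0,show=True):
    im=cv2.cvtColor(f['color'],cv2.COLOR_RGB2HSV)
    m=cv2.inRange(im,(0,60,15),(14,255,130)); m=cv2.morphologyEx(m,cv2.MORPH_OPEN,np.ones((3,3),np.uint8))
    n,l,st,c=cv2.connectedComponentsWithStats(m)
    for i in range(1,n):
        if st[i,4]>600:
            ys,xs=np.where(l==i); Q=onplane(f,np.c_[xs,ys],.140+z0)[:,:2]
            r=cv2.minAreaRect((Q*1000).astype(np.float32)); print(st[i],np.round(r[0],1),np.round(r[1],1),r[2])
E
python3 - <<'E'
from hood import *
f=grab('wrist'); hood(f)
P=onplane(f,[(218,233),(382,197),(400,321),(257,345)],.085)[:,:2];print(P.round(4).tolist(),P.mean(0),[np.linalg.norm(P[i]-P[i-1]).round(4) for i in range(4)])
d=P[1]+P[2]-P[0]-P[3];print('ang',np.degrees(np.arctan2(d[1],d[0])))
p=onplane(f,[(366,268)],.085)[0,:2];a=np.arctan2(d[1],d[0]);print('port',p,'->centre',p-.07*np.array([np.cos(a),np.sin(a)]))
print('handle px mid',onplane(f,[(313,302)],.140))
# lug hole right
print(onplane(f,[(395,234)],.006))
E
```

```text
[398   0  24  43 926] [640.  150.3] [33.3 19.7] 88.81953430175781
[ 528    0   85  170 3981] [792.5  91.2] [159.8  52. ] 64.56609344482422
[ 449   39   67   99 2538] [714.2  89.4] [90.7 49.2] 79.44503784179688
[ 422  139   61   79 1749] [6.791e+02 5.000e-01] [58.7 75.3] 34.096946716308594
[ 221  148  179   73 8025] [550.3   6.2] [ 74.6 178.7] 87.69564819335938
[ 490  177   34   95 1195] [751.5 -46.7] [108.   21.4] 87.32262420654297
[217 275  35  71 783] [ 457.2 -146.2] [100.9  40.7] 75.66099548339844
[ 267  281   92   36 1493] [ 543.2 -128. ] [105.3  27.9] 10.11971664428711
[[0.4291, -0.0654], [0.6316, -0.0265], [0.6629, -0.2082], [0.4603, -0.2418]] [ 0.54599985 -0.13547326] [np.float64(0.1792), np.float64(0.2062), np.float64(0.1844), np.float64(0.2054)]
ang 10.153231846723903
port [ 0.61397385 -0.12204465] ->centre [ 0.54507006 -0.13438435]
handle px mid [[ 0.54486462 -0.13164636  0.14      ]]
[[ 0.67048385 -0.11152134  0.006     ]]
```

Request:
arm_command([
  [[0, 0, 0], [0, 0, -0.0474]],
  [[0, 0, 0], [0, 0, -0.0474]],
  [[0, 0, 0], [0, 0, -0.0474]],
  [[0, 0, 0], [0, 0, -0.0474]],
  [[0, 0, 0], [0, 0, -0.0474]],
  [[0, 0, 0], [0, 0, -0.0474]],
  [[0, 0, 0], [0, 0, -0.0474]],
  [[0, 0, 0], [0, 0, -0.0474]],
  [[0, 0, 0], [0, 0, -0.0474]],
  [[0, 0, 0], [0, 0, -0.0474]],
  [[0, 0, 0], [0, 0, -0.0474]],
  [[0, 0, 0], [0, 0, -0.0474]],
])

```text
clock: 17.0
ee_pos: [0.549, 0.0074, 0.3049]
ee_rot: [-0.0, -0.092, 0.996, 0.0]
ft_force: [0.0, -0.1, -0.9]
gripper_width: 0.085
finger_force: 0.0
```

Request:
arm_command([
  [[0.059, -0.287, 0], [0, 0, 0]],
  [[0.059, -0.287, 0], [0, 0, 0]],
  [[0.059, -0.287, 0], [0, 0, 0]],
  [[0.059, -0.287, 0], [0, 0, 0]],
  [[0, 0, 0.2], [0, 0, 0]],
  [[0, 0, 0.2], [0, 0, 0]],
  [[0, 0, 0], [0, 0, 0]],
  [[0, 0, 0], [0, 0, 0]],
])

```text
clock: 17.8
ee_pos: [0.5451, -0.1337, 0.2571]
ee_rot: [-0.001, -0.089, 0.996, 0.0]
ft_force: [-0.2, 0.4, 0.3]
gripper_width: 0.0858
finger_force: 0.0
```

```bash
python3 - <<'E'
from hood import *
s=observe(); print(s['ee_pos'],yaw(s)+90,s['q'])
f=grab('wrist','w4'); hood(f)
E
```

```text
[ 0.54506526 -0.13367872  0.25714967] 190.20379437790527 [-2.40627100e-01  3.15005566e-01  7.50388632e-03  1.26470638e+00
  2.12773472e-04 -4.18717059e-01]
[   0    0   61   49 1960] [ 443.5 -371. ] [33.1 49.9] 0.5870960354804993
[    0     0   379   223 19565] [ 515.3 -254.7] [159.5 337.1] 40.412635803222656
[ 488    0  152   39 2560] [362.1  29.2] [ 23.9 128.9] 2.101001501083374
[ 40  51  32  35 995] [ 474.6 -350.2] [25.2 26.3] 6.022108554840088
[  395    61   245   203 11278] [465.3 -10.1] [134.8 240.3] 48.4835205078125
[ 584  111   56   30 1153] [437.6 102.9] [21.7 54.4] 8.286121368408203
[ 299  131   23  122 2535] [ 542.4 -136.5] [107.5  17.8] 10.14933967590332
[525 191  35  58 773] [528.3  76.1] [20.1 53.8] 88.88976287841797
[ 558  205   82  109 3225] [557.  174.8] [118.1  89.9] 81.3071517944336
[   0  227   99   42 2166] [ 635.5 -370.6] [97.8 28.3] 89.82469940185547
[ 103  270   63   66 2703] [ 687.5 -287.4] [76.3 61.1] 0.009163696318864822
[ 292  277  129   74 2774] [643.9 -60.6] [140.4  71.3] 82.49484252929688
[ 204  309  171   70 3244] [ 716.6 -123. ] [183.1  62.7] 80.58084869384766
[ 531  324  109   58 1985] [674.8 189.4] [167.8  52.5] 73.6807861328125
```

View pics/w4.png

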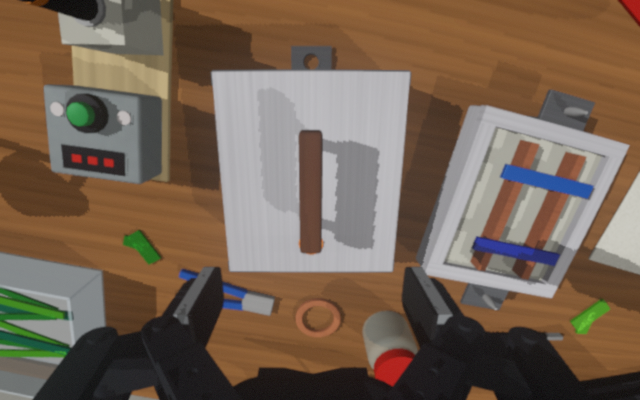

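The view shows the handle at (311,190), centred between the fingers and aligned. The button is at (82,114).

Request:
arm_command([
  [[0.01, -0.015, 0], [0, 0, 0]],
  [[0, 0, 0], [0, 0, 0]],
  [[0, 0, 0.25], [0, 0, 0]],
  [[0, 0, 0.25], [0, 0, 0]],
  [[0, 0, 0.25], [0, 0, 0]],
  [[0, 0, 0.25], [0, 0, 0]],
  [[0, 0, 0.22], [0, 0, 0]],
  [[0, 0, 0], [0, 0, 0]],
  [[0, 0, 0], [0, 0, 0]],
], claw=0.3)

```text
clock: 18.75
ee_pos: [0.5443, -0.1367, 0.1116]
ee_rot: [0.0, -0.088, 0.996, -0.0]
ft_force: [-0.1, 0.2, 0.5]
gripper_width: 0.0554
finger_force: 0.0
```

Request:
arm_command([
  [[0, 0, 0], [0, 0, 0]],
  [[0, 0, 0], [0, 0, 0]],
  [[0, 0, 0], [0, 0, 0]],
  [[0, 0, 0], [0, 0, 0]],
  [[0, 0, 0], [0, 0, 0]],
  [[0, 0, 0], [0, 0, 0]],
  [[0, 0, 0], [0, 0, 0]],
], claw=-1, grip_force=90)

```text
clock: 19.45
ee_pos: [0.5453, -0.1364, 0.113]
ee_rot: [0.002, -0.088, 0.996, 0.0]
ft_force: [-0.3, 1.9, 6.6]
gripper_width: 0.0189
finger_force: 89.3
```

Request:
arm_command([
  [[0, 0, -0.1], [0, 0, 0]],
  [[0, 0, -0.2], [0, 0, 0]],
  [[0, 0, -0.25], [0, 0, 0]],
  [[0, 0, -0.25], [0, 0, 0]],
  [[0, 0, -0.2], [0, 0, 0]],
  [[0, 0, 0], [0, 0, 0]],
  [[0, 0, 0], [0, 0, 0]],
])

```text
clock: 20.15
ee_pos: [0.5435, -0.1367, 0.2301]
ee_rot: [-0.001, -0.088, 0.996, 0.0]
ft_force: [-0.7, -0.0, -9.5]
gripper_width: 0.0186
finger_force: 89.0
```

```bash
python3 - <<'E'
from h import *
s=observe(); print(s['ee_pos'],s['ee_rot'],yaw(s)+90,s['ft_force'],s['ft_torque'])
f=grab('wrist','w5'); im=cv2.cvtColor(f['color'],cv2.COLOR_RGB2HSV)
g=cv2.inRange(im,(0,0,100),(180,40,255))
cv2.imwrite('pics/side5.png',grab('side')['color'][:,:,::-1])
E
```

```text
[ 0.54348839 -0.13666382  0.23009284] [-6.26923495e-04 -8.80867445e-02  9.96112604e-01  1.08979403e-04] 190.10709891139888 [-6.73866483e-01 -5.78478662e-03 -9.47103093e+00] [-0.00919325 -0.02006912 -0.03861586]
```

View pics/w5.png

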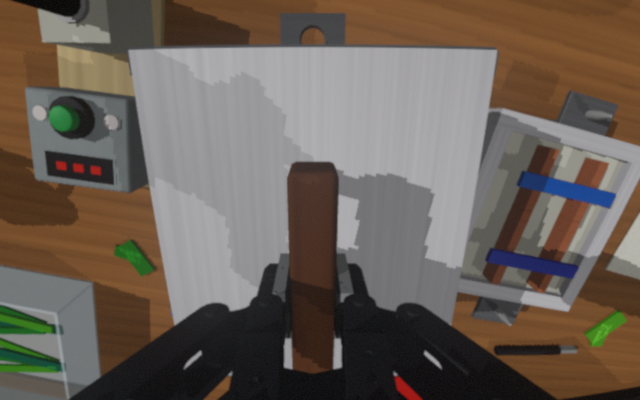

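The hood is held level. The roof's far-edge corners are at (131,49) and (496,49), and the lug hole is at (313,36), partly hidden.

```bash
python3 - <<'E'
from h import *
f=grab('wrist'); s=observe(); p=s['ee_pos'][:2]
P=onplane(f,[(131,49.5),(496,49)],.202)[:,:2]; d=P[1]-P[0]; print(P,np.linalg.norm(d),np.degrees(np.arctan2(d[1],d[0])))
a=np.radians(10.15); u=np.array([np.cos(a),np.sin(a)])
print('centre-TCP',P.mean(0)+.105*u-p, 'along',(P.mean(0)+.105*u-p)@u)
im=cv2.cvtColor(f['color'],cv2.COLOR_RGB2HSV)
for x in (250,310,400): print(x,im[40:56,x,2])
print('row',im[60,120:160:2,2],im[60,480:510:2,2])
E
```

```text
[[ 0.45364894 -0.24307113]
 [ 0.42193539 -0.06613352]] 0.17975724762981557 100.16155509200146
centre-TCP [-0.00118405  0.00020898] along -0.0011286864321909836
250 [107 106 106 104  95  81  94 131 164 172 173 175 174 174 174 173]
310 [104 102 102 100  89  82 104 144 165 170 170 170 170 169 170 170]
400 [118 121 123 121 111  92  82 109 153 163 164 165 165 164 164 164]
row [ 86  85  85  84  79 143 157 155 156 161 162 160 161 159 158 159 158 155
 154 155] [163 161 159 159 160 163 162 160 109 115 119 120 119 119 120]
```

Request:
arm_command([
  [[0, 0, 0], [0, 0, 0.0343]],
  [[0, 0, 0], [0, 0, 0.0343]],
  [[0.007, 0.242, 0], [0, 0, 0]],
  [[0.007, 0.242, 0], [0, 0, 0]],
  [[0.007, 0.242, 0], [0, 0, 0]],
  [[0.007, 0.242, 0], [0, 0, 0]],
  [[0.007, 0.242, 0], [0, 0, 0]],
  [[0.007, 0.242, 0], [0, 0, 0]],
  [[0.007, 0.242, 0], [0, 0, 0]],
  [[0.007, 0.242, 0], [0, 0, 0]],
  [[0.007, 0.242, 0], [0, 0, 0]],
  [[0, 0, 0], [0, 0, 0]],
])

```text
clock: 21.5
ee_pos: [0.5458, 0.1285, 0.2291]
ee_rot: [-0.001, 0.017, 1.0, 0.001]
ft_force: [1.0, -0.7, -8.7]
gripper_width: 0.0182
finger_force: 89.7
```

Request:
arm_command([
  [[0, 0, 0], [0, 0, 0]],
  [[0, 0, 0], [0, 0, 0]],
  [[0, 0, 0], [0, 0, 0]],
])

```text
clock: 21.8
ee_pos: [0.5463, 0.1238, 0.2304]
ee_rot: [-0.001, 0.02, 1.0, -0.0]
ft_force: [0.5, 0.1, -6.8]
gripper_width: 0.0184
finger_force: 89.7
```

```bash
python3 - <<'E'
from h import *
s=observe(); print(s['ee_pos'],s['ee_rot'],yaw(s)+90,s['ft_force'])
f=grab('wrist'); g=grab('scene')
print('pred pins scene',proj(g,[[.4246,.1293,.076],[.6664,.1198,.076]]),'wrist',proj(f,[[.4246,.1293,.076]]))
a=cv2.resize(f['color'][0:110,220:420][:,:,::-1],(800,440),interpolation=cv2.INTER_CUBIC)
cv2.imwrite('pics/w6.png',a)
E
```

```text
[0.54633321 0.12380317 0.23037708] [-5.99322792e-04  2.01318677e-02  9.99797111e-01 -2.90892672e-04] 177.69290152668307 [ 0.5188277   0.09414044 -6.81907   ]
pred pins scene [[358.04891071 191.55514295]
 [314.55184646 245.96246809]] wrist [[313.31655366  49.2756674 ]]
```

View pics/w6.png

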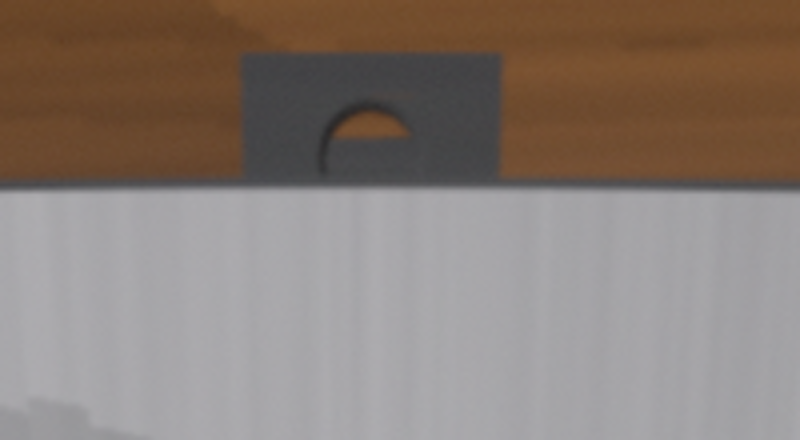

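The lug hole sits laterally where the pin is predicted (px 312.5 against 313.3), so I lower gently.

Request:
arm_command([
  [[0, 0.004, 0.15], [0, 0, 0]],
  [[0, 0, 0.15], [0, 0, 0]],
  [[0, 0, 0.1], [0, 0, 0]],
  [[0, 0, 0], [0, 0, 0]],
  [[0, 0, 0], [0, 0, 0]],
])

```text
clock: 22.4
ee_pos: [0.5468, 0.125, 0.1831]
ee_rot: [-0.0, 0.02, 1.0, -0.0]
ft_force: [0.4, 0.7, -6.8]
gripper_width: 0.0184
finger_force: 89.6
```

Request:
arm_command([
  [[0, 0, 0.03], [0, 0, 0]],
  [[0, 0, 0.03], [0, 0, 0]],
  [[0, 0, 0.03], [0, 0, 0]],
  [[0, 0, 0], [0, 0, 0]],
  [[0, 0, 0], [0, 0, 0]],
])

```text
clock: 22.9
ee_pos: [0.5465, 0.1252, 0.172]
ee_rot: [-0.0, 0.019, 1.0, -0.0]
ft_force: [0.1, 0.1, -8.1]
gripper_width: 0.0182
finger_force: 89.8
```

```bash
python3 - <<'E'
from h import *
s=observe(); print(s['ee_pos'],s['ee_rot'],yaw(s)+90,s['ft_force'],s['ft_torque'])
g=grab('scene');h=grab('side')
a=cv2.resize(g['color'][150:280,250:410][:,:,::-1],(480,390),interpolation=cv2.INTER_CUBIC)
b=cv2.resize(h['color'][150:280,220:340][:,:,::-1],(320,390),interpolation=cv2.INTER_CUBIC)
b=cv2.resize(h['color'][140:270,240:360][:,:,::-1],(320,390),interpolation=cv2.INTER_CUBIC)
cv2.imwrite('pics/s7.png',np.hstack([a,b]))
E
```

```text
[0.54654714 0.12524158 0.17204225] [-1.76352459e-04  1.94861439e-02  9.99810111e-01 -3.94883427e-05] 177.76691102126748 [ 0.08699899  0.10718318 -8.12663807] [-0.01247161 -0.0416574  -0.01797804]
```

View pics/s7.png

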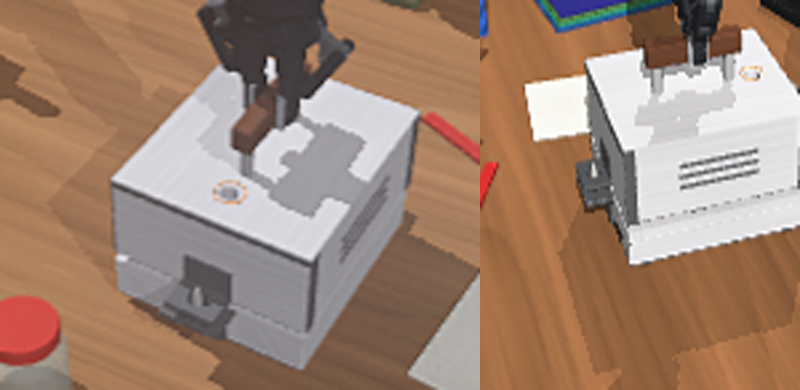

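The hood is on the pins without contact and still about 9 mm high; I lower it the rest of the way.

Request:
arm_command([
  [[0, 0, 0.02], [0, 0, 0]],
  [[0, 0, 0.02], [0, 0, 0]],
  [[0, 0, 0.02], [0, 0, 0]],
  [[0, 0, 0.015], [0, 0, 0]],
  [[0, 0, 0], [0, 0, 0]],
  [[0, 0, 0], [0, 0, 0]],
])

```text
clock: 23.6
ee_pos: [0.5467, 0.1252, 0.1632]
ee_rot: [0.0, 0.02, 1.0, 0.0]
ft_force: [-1.2, -0.3, -7.2]
gripper_width: 0.0182
finger_force: 90.0
```

Request:
arm_command([
  [[0, 0, 0.01], [0, 0, 0]],
  [[0, 0, 0.008], [0, 0, 0]],
  [[0, 0, 0], [0, 0, 0]],
  [[0, 0, 0], [0, 0, 0]],
])

```text
clock: 24.0
ee_pos: [0.5468, 0.1253, 0.163]
ee_rot: [0.001, 0.02, 1.0, 0.0]
ft_force: [-4.5, -0.9, 4.9]
gripper_width: 0.0187
finger_force: 91.8
```

Home at TCP z=0.163 (0.113+0.050) and it takes load. I release, lift and look.

Request:
arm_command([
  [[0, 0, 0], [0, 0, 0]],
  [[0, 0, 0], [0, 0, 0]],
  [[0, 0, 0], [0, 0, 0]],
  [[0, 0, 0], [0, 0, 0]],
  [[0, 0, 0], [0, 0, 0]],
], claw=0.3)

```text
clock: 24.5
ee_pos: [0.5469, 0.1253, 0.161]
ee_rot: [0.0, 0.019, 1.0, 0.0]
ft_force: [-0.1, 0.3, 0.3]
gripper_width: 0.0553
finger_force: 0.0
```

Request:
arm_command([
  [[0, 0, -0.2], [0, 0, 0]],
  [[0, 0, -0.35], [0, 0, 0]],
  [[0, 0, -0.35], [0, 0, 0]],
  [[0, 0, -0.35], [0, 0, 0]],
  [[0.1, 0, -0.2], [0, 0, 0]],
  [[0.3, 0, 0], [0, 0, 0]],
  [[0.3, 0, 0], [0, 0, 0]],
  [[0, 0, 0], [0, 0, 0]],
  [[0, 0, 0], [0, 0, 0]],
])

```text
clock: 25.4
ee_pos: [0.4625, 0.1286, 0.3355]
ee_rot: [0.001, 0.019, 1.0, 0.0]
ft_force: [0.1, 0.5, -0.7]
gripper_width: 0.0553
finger_force: 0.0
```

```bash
python3 - <<'E'
from h import *
s=observe(); print(s['ee_pos'],yaw(s)+90,s['ft_force'])
f=grab('wrist','w8')
print('pred roof corners',proj(f,[[.5455+x*np.cos(.0393)+y*np.sin(.0393),.1245-x*np.sin(.0393)+y*np.cos(.0393),.135] for x,y in((.105,.092),(.105,-.092),(-.105,-.092),(-.105,.092),(.07,0))]).round(1).tolist())
E
```

```text
[0.4625145  0.1285901  0.33545975] 177.79455091591439 [ 0.07710494  0.46934888 -0.66953193]
pred roof corners [[382.3, 316.3], [241.4, 316.3], [227.0, 155.8], [396.5, 155.8], [311.9, 293.8]]
```

View pics/w8.png

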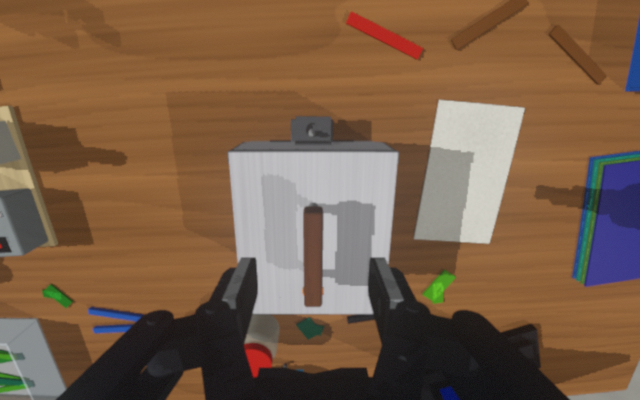

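The hood sits on the base within about 3 px of the prediction on all sides. The port is hidden behind the handle here, so I measure port and probe numerically from the two fixed views.

```bash
cat >> h.py <<'E'
def tri(f1,p1,f2,p2):
    c1,r1=ray(f1,[p1]);c2,r2=ray(f2,[p2]); r1=r1[0]/np.linalg.norm(r1);r2=r2[0]/np.linalg.norm(r2)
    A=np.c_[r1,-r2]; t=np.linalg.lstsq(A,c2-c1,rcond=None)[0]; a=c1+t[0]*r1;b=c2+t[1]*r2
    return (a+b)/2,np.linalg.norm(a-b)
def blobs(f,lo,hi,box,mn=6):
    im=cv2.cvtColor(f['color'],cv2.COLOR_RGB2HSV); m=cv2.inRange(im,lo,hi); x0,y0,x1,y1=box
    k=np.zeros_like(m);k[y0:y1,x0:x1]=m[y0:y1,x0:x1]
    n,l,st,c=cv2.connectedComponentsWithStats(k,connectivity=8); return [(st[i].tolist(),c[i].round(1).tolist()) for i in range(1,n) if st[i,4]>=mn],k
E
python3 - <<'E'
from h import *
g=grab('scene');h=grab('side')
c=.0393
pt=[.5455+.07*np.cos(c),.1245-.07*np.sin(c),.135]
for n,f in(('scene',g),('side',h)):
    u,v=proj(f,[pt])[0]; print(n,'port pred',u,v)
    b,k=blobs(f,(5,60,100),(22,255,255),(int(u)-12,int(v)-10,int(u)+13,int(v)+11),2); print(b)
    ys,xs=np.where(k)
    if len(xs): print('bbox mid',(xs.min()+xs.max())/2,(ys.min()+ys.max())/2,len(xs),'->',onplane(f,[((xs.min()+xs.max())/2,(ys.min()+ys.max())/2)],.135))
for n,f,box in(('scene',g,(205,112,235,150)),('side',h,(325,275,360,335))):
    print(n,'band',blobs(f,(5,120,120),(20,255,255),box,3)[0]); print('black',blobs(f,(0,0,0),(180,255,55),box,10)[0])
for n,f,box in(('scene',g,(180,145,215,175)),('side',h,(365,285,405,325))):
    print(n,'green',blobs(f,(45,80,50),(85,255,255),box,10)[0])
cv2.imwrite('pics/last.png',np.hstack([cv2.resize(g['color'][100:200,160:270][:,:,::-1],(400,364)),cv2.resize(h['color'][265:385,300:430][:,:,::-1],(395,364))]))
E
```

```text
scene port pred 325.05467342236045 216.347800536899
[([325, 212, 2, 1, 2], [325.5, 212.0]), ([328, 212, 2, 1, 2], [328.5, 212.0]), ([326, 218, 6, 2, 7], [328.6, 218.6])]
bbox mid 327.0 215.5 13 -> [[0.6104807  0.12457954 0.135     ]]
side port pred 341.9572851541636 166.65308436475797
[([329, 156, 8, 5, 30], [332.1, 157.5]), ([345, 156, 9, 12, 59], [350.3, 159.6]), ([336, 165, 3, 2, 3], [337.0, 165.3]), ([342, 165, 3, 4, 6], [343.3, 167.0]), ([337, 168, 2, 1, 2], [337.5, 168.0])]
bbox mid 341.0 162.0 100 -> [[0.62354118 0.14965637 0.135     ]]
scene band [([213, 124, 9, 3, 19], [216.8, 125.2]), ([224, 133, 3, 2, 4], [224.8, 133.8]), ([228, 133, 7, 6, 18], [231.3, 134.9]), ([205, 141, 3, 9, 18], [205.6, 145.1])]
black [([214, 121, 6, 4, 13], [216.3, 122.8]), ([215, 127, 8, 15, 82], [218.7, 134.1])]
side band [([330, 275, 30, 38, 550], [348.8, 287.3])]
black [([336, 283, 11, 10, 85], [341.2, 287.4]), ([336, 295, 11, 19, 182], [341.0, 304.4])]
scene green [([193, 155, 8, 6, 43], [196.6, 157.5])]
side green [([381, 302, 12, 12, 118], [386.3, 307.3])]
```

```bash
python3 - <<'E'
from h import *
g=grab('scene');h=grab('side')
print('port side',onplane(h,[(340.3,167)],.135))
print('band',tri(g,(217.2,125.2),h,(341.2,293.7)))
print('button',tri(g,(196.6,157.5),h,(386.3,307.3)),onplane(g,[(196.6,157)],.082),onplane(h,[(386.3,307)],.082))
E
```

```text
port side [[0.60994598 0.12165188 0.135     ]]
band (array([ 0.41782917, -0.35911236,  0.14527608]), np.float64(0.0025636556086286078))
button (array([ 0.51599264, -0.37362598,  0.07957135]), np.float64(0.0019260600937952299)) [[ 0.51553911 -0.37226173  0.082     ]] [[ 0.51594301 -0.37537374  0.082     ]]
```

Request:
arm_command([
  [[0, -0.37, 0], [0, 0, 0]],
  [[0, -0.37, 0], [0, 0, 0]],
  [[0, -0.37, 0], [0, 0, 0]],
  [[0, -0.37, 0], [0, 0, 0]],
  [[0, -0.37, 0], [0, 0, 0]],
  [[0, -0.37, 0], [0, 0, 0]],
  [[0, -0.37, 0], [0, 0, 0]],
  [[0, -0.37, 0], [0, 0, 0]],
  [[0, -0.37, 0], [0, 0, 0]],
  [[0, -0.37, 0], [0, 0, 0]],
  [[0, 0, 0], [0, 0, 0]],
  [[0, 0, 0], [0, 0, 0]],
], claw=1)

```text
clock: 26.85
ee_pos: [0.4454, -0.3163, 0.334]
ee_rot: [-0.001, 0.021, 1.0, 0.001]
ft_force: [-0.4, -0.1, -0.2]
gripper_width: 0.0853
finger_force: 0.0
```

```bash
python3 - <<'E'
from h import *
s=observe(); print(s['ee_pos'],yaw(s)+90,s['q'])
f=grab('wrist','w9')
for P in([.42,-.35,.164],[.42,-.35,.089],[.523,-.364,.082]): print(proj(f,[P]))
E
```

```text
[ 0.44544105 -0.31634432  0.33402393] 177.6220609533327 [-6.17777146e-01  2.79762775e-01  1.54659131e-01  1.44729938e+00
  4.26487873e-04 -5.76274623e-01]
[[277.29071647 159.41319115]]
[[283.68518969 147.97227784]]
[[279.15128551 224.82226259]]
```

```bash
python3 - <<'E'
from h import *
f=grab('wrist'); u,v=proj(f,[[.418,-.359,.164]])[0]; print(u,v)
box=(int(u)-35,int(v)-35,int(u)+35,int(v)+35)
print(blobs(f,(0,0,0),(180,255,60),box,15)[0]); print(blobs(f,(4,120,100),(20,255,255),box,5)[0])
b=blobs(f,(45,80,50),(85,255,255),(230,190,330,270),30)[0];print(b); print(onplane(f,[x[1] for x in b],.082))
im=cv2.cvtColor(f['color'],cv2.COLOR_RGB2HSV)
for y in range(int(v)-20,int(v)+22,4): print(im[y,int(u)-28:int(u)+30:4,2])
E
```

```text
267.0764818028938 157.6260918856816
[([270, 142, 15, 12, 75], [278.7, 145.8])]
[([264, 146, 18, 14, 45], [274.3, 150.0]), ([232, 162, 5, 30, 89], [233.3, 180.4])]
[([261, 211, 19, 19, 290], [270.2, 220.4])]
[[ 0.51650301 -0.37433204  0.082     ]]
[199 193 186 196 196 196 197 196 170 177 173 164 196 217 216]
[198 194 185 196 196 196 196 163 107  66  93 140 148 188 194]
[197 195 186 196 196 197 183  94  73  57  52  63 127 159 157]
[200 198 187 200 212 197 136  75  68 116  66  54 131 157 158]
[212 215 198 194 215 126  62  63  64  62 118  56 129 158 157]
[210 215 207 206 211  64  61  62  63  62  69 101 151 157 158]
[210 217 208 205 214  64  62  62  62  61  67 190 188 211 211]
[210 217 210 204 215 100  62  64  62  60 162 215 215 214 214]
[210 215 211 202 214 212 102  63  63 148 215 215 214 214 213]
[194 199 203 194 199 216 217 211 209 207 203 205 204 207 200]
[194 195 196 186 194 199 200 192 189 189 196 187 190 205 199]
```

```bash
python3 - <<'E'
from h import *
f=grab('wrist'); im=cv2.cvtColor(f['color'],cv2.COLOR_RGB2HSV)
m=cv2.inRange(im,(0,0,50),(180,255,90))
for y in (158,160,162,164,166): x=np.where(m[y,250:290])[0]+250; print(y,x.min(),x.max())
print(onplane(f,[(268.3,161)],.164), proj(f,onplane(f,[(268.3,161)],.164)+[[.012,0,0],[-.012,0,0],[0,.012,0],[0,-.012,0]]))
E
```

```text
158 257 279
160 258 279
162 258 278
164 259 277
166 260 276
[[ 0.42165749 -0.35753258  0.164     ]] [[269.2853483  172.80859721]
 [267.29766013 148.91788134]
 [280.34551969 160.50447631]
 [256.28343033 161.50088791]]
```

Request:
arm_command([
  [[0.088, -0.178, 0], [0, 0, 0]],
  [[0.088, -0.178, 0], [0, 0, 0]],
  [[0, 0, 0.3], [0, 0, 0]],
  [[0, 0, 0.3], [0, 0, 0]],
  [[0, 0, 0.3], [0, 0, 0]],
  [[0, 0, 0.3], [0, 0, 0]],
  [[0, 0, 0], [0, 0, 0]],
  [[0, 0, 0], [0, 0, 0]],
], claw=0.2)

```text
clock: 27.8
ee_pos: [0.4229, -0.3559, 0.1916]
ee_rot: [-0.0, 0.019, 1.0, 0.0]
ft_force: [0.9, -0.5, 0.4]
gripper_width: 0.051
finger_force: 0.0
```

```bash
python3 - <<'E'
from h import *
s=observe(); print(s['ee_pos'],s['gripper_width'])
f=grab('wrist'); im=cv2.cvtColor(f['color'],cv2.COLOR_RGB2HSV)
p=proj(f,[[.4195,-.358,.164],[.4315,-.358,.164],[.4075,-.358,.164],[.4195,-.346,.164],[.4195,-.370,.164]]);print(p.round(1).tolist())
u,v=p[0].astype(int)
for y in range(v-48,v+50,6): 
    if 0<=y<400: print(y,im[y,u-48:u+49:6,2])
print(u)
E
```

```text
[ 0.42289901 -0.3558973   0.1916151 ] 0.05101361014393982
[[309.0, 239.7], [309.9, 258.0], [308.1, 220.6], [329.6, 239.0], [288.5, 240.4]]
191 [193 200 201 201 201 201 166  99  61  87 161 160 168 194 186 116 117]
197 [210 200 211 200 202 173 102  60  58  55  60 131 162 162 161 116 115]
203 [211 213 218 219 204 170  61  59  57  55  54 134 161 161 161 113 111]
209 [214 210 219 219 219 187  60  58  58  53  51 137 161 162 160 116 117]
215 [215 208 220 219 220 212  89 160 134 120  58 162 161 161 161 119 129]
221 [207 193 203 220 220 177 169  57  55  61 122 209 219 218 200 121 168]
227 [200 190 201 218 220 193  59  57  59  57  55 175 219 219 218 152 175]
233 [200 190 200 212 220  63  60  57  56  56  58 115 203 219 221 124 175]
239 [201 189 198 202 212  60  62  60  59  60  56  83 187 194 216 118 120]
245 [154 137 129 113 103  59  59  58  55  57  52  59  95  95 129 118 116]
251 [ 97  96  96  96  96  94  56  56  56  57  48  96  96  95  91 114 112]
257 [ 93  97  97  99  98  97  97  68  59  66  95  95  94  96  92 109 109]
263 [ 81  99  97  98  98  98 100 102 105 109 116 123 128 135 137 113 119]
269 [103 153 145 144 145 144 137 145 156 157 162 162 162 164 164 115 117]
275 [ 93 162 146 147  60  45  48  41  44 113 119 164 164 163 164 107 110]
281 [ 76 164 149  84  54  49  53  53  55  59 116 116 216 174 162 107 109]
287 [ 84 183 147  51  53 118  93  83  45  51 114 134 216 216 163 110 113]
309
```

Request:
arm_command([
  [[0, -0.017, 0.21], [0, 0, 0]],
  [[0, 0, 0.21], [0, 0, 0]],
  [[0, 0, 0], [0, 0, 0]],
  [[0, 0, 0], [0, 0, 0]],
])

```text
clock: 28.25
ee_pos: [0.4237, -0.3597, 0.1426]
ee_rot: [0.001, 0.019, 1.0, -0.001]
ft_force: [0.2, -0.1, 0.3]
gripper_width: 0.0513
finger_force: 0.0
```

Request:
arm_command([
  [[0, 0, 0], [0, 0, 0]],
  [[0, 0, 0], [0, 0, 0]],
  [[0, 0, 0], [0, 0, 0]],
  [[0, 0, 0], [0, 0, 0]],
  [[0, 0, 0], [0, 0, 0]],
  [[0, 0, 0], [0, 0, 0]],
], claw=-1, grip_force=60)

```text
clock: 28.85
ee_pos: [0.4238, -0.3596, 0.1427]
ee_rot: [0.002, 0.019, 1.0, -0.001]
ft_force: [0.1, 0.3, 5.4]
gripper_width: 0.0222
finger_force: 58.4
```

Request:
arm_command([
  [[0, 0, -0.2], [0, 0, 0]],
  [[0, 0, -0.3], [0, 0, 0]],
  [[0, 0, -0.3], [0, 0, 0]],
  [[0, 0, -0.3], [0, 0, 0]],
  [[0, 0, -0.3], [0, 0, 0]],
  [[0, 0, 0], [0, 0, 0]],
  [[0, 0, 0], [0, 0, 0]],
])

```text
clock: 29.55
ee_pos: [0.4231, -0.3595, 0.3098]
ee_rot: [0.001, 0.02, 1.0, -0.001]
ft_force: [0.3, 0.6, -2.3]
gripper_width: 0.0216
finger_force: 58.9
```

```bash
python3 - <<'E'
from h import *
s=observe(); print(s['ee_pos'],s['ee_rot'],yaw(s)+90,s['ft_force'],s['gripper_width'])
h=grab('side');g=grab('scene')
p=s['ee_pos'];
for n,f in(('scene',g),('side',h)):
    q=proj(f,[[p[0]-.004,p[1]+.0005,p[2]-.0537+z] for z in(.04,.065,0,-.05)]);print(n,q.round(1).tolist())
    for r in(0,2,3):
        y=int(q[r][1]);x=int(q[r][0]);im=f['color'][y,x-12:x+13];print(r,y,x,im.max(1))
    # ring bbox
    pt=[.6105,.1225,.135];u,v=proj(f,[pt])[0];b,k=blobs(f,(5,60,100),(22,255,255),(int(u)-7,int(v)-6,int(u)+8,int(v)+7),1);ys,xs=np.where(k);m=((xs.min()+xs.max())/2,(ys.min()+ys.max())/2)if len(xs) else 0
    print('ring',u,v,m,len(xs),onplane(f,[m],.135) if m else 0)
E
```

```text
[ 0.42308026 -0.35948881  0.30981236] [ 1.11161552e-03  1.95288515e-02  9.99808228e-01 -9.46066634e-04] 177.76201380712772 [ 0.3158872   0.64401248 -2.33443227] 0.021630780529976468
scene [[208.9, 80.4], [207.5, 72.2], [211.1, 93.1], [213.6, 108.2]]
0 80 208 [ 83  97 105 103 103 103 103 104 110  91  57  45  46  45  56  59  51  40
  89 108 104 102 105 104 103]
2 93 211 [103 102 103 102 103 104 100 126 181 152  47  34  38  41  37  63  87 120
 118 103 103 104 104 105 104]
3 108 213 [ 85  97 106 105 104 103 106 105 105 105 106 105 107 121 130 113 100 106
 108 106 106 106 107 105 107]
ring 326.24512292729 215.23169978962102 (np.float64(327.0), np.float64(215.5)) 11 [[0.6104807  0.12457954 0.135     ]]
side [[341.9, 234.8], [342.0, 223.7], [341.7, 251.6], [341.5, 271.3]]
0 234 341 [165 164 159 155 156 160 127  21  29  31  34  35  15 143 219 216 174  77
 114 174 184 180 143 147 139]
2 251 341 [163 166 162 159 173 189 193 106  24  27  33  37  38  38  38  35  33  28
  11 193 241 169 181 182 182]
3 271 341 [181 184 186 186 188 190 199 202 197 197 161 159 198 198 149 181 177 172
 173 169 173 169 167 168 185]
ring 340.36484420867754 166.8369202605507 0 0 0
```

Request:
arm_command([
  [[-0.121, 0.339, 0], [0, 0, 0]],
  [[-0.121, 0.339, 0], [0, 0, 0]],
  [[-0.121, 0.339, 0], [0, 0, 0]],
  [[-0.121, 0.339, 0], [0, 0, 0]],
  [[-0.121, 0.339, 0], [0, 0, 0]],
  [[-0.121, 0.339, 0], [0, 0, 0]],
  [[-0.121, 0.339, 0], [0, 0, 0]],
  [[-0.121, 0.339, 0], [0, 0, 0]],
  [[-0.121, 0.339, 0], [0, 0, 0]],
  [[-0.121, 0.339, 0], [0, 0, 0]],
  [[-0.121, 0.339, 0], [0, 0, 0]],
  [[-0.121, 0.339, 0], [0, 0, 0]],
])

```text
clock: 30.85
ee_pos: [0.6152, 0.1235, 0.3065]
ee_rot: [-0.002, 0.019, 1.0, -0.0]
ft_force: [1.0, -0.8, -1.0]
gripper_width: 0.0218
finger_force: 59.0
```

Request:
arm_command([
  [[0, 0, 0], [0, 0, 0]],
  [[0, 0, 0.2], [0, 0, 0]],
  [[0, 0, 0.2], [0, 0, 0]],
  [[0, 0, 0], [0, 0, 0]],
  [[0, 0, 0], [0, 0, 0]],
])

```text
clock: 31.35
ee_pos: [0.6146, 0.1214, 0.2595]
ee_rot: [-0.002, 0.02, 1.0, -0.0]
ft_force: [-0.5, 0.0, -0.6]
gripper_width: 0.0217
finger_force: 59.1
```

```bash
python3 - <<'E'
from h import *
s=observe(); print(s['ee_pos'],s['ee_rot'],yaw(s)+90,s['ft_force'])
h=grab('side');g=grab('scene'); p=s['ee_pos']
t=[p[0]-.004,p[1]+.001]
L=[]
for n,f in(('scene',g),('side',h)):
    q=proj(f,[[*t,p[2]-.0537-.055],[*t,.135],[.612,.1225,.135]]);print(n,q.round(1).tolist())
    u,v=q[2].astype(int); x0,y0=u-25,v-32; print('crop',x0,y0)
    L.append(cv2.resize(f['color'][y0:y0+50,x0:x0+50][:,:,::-1],(400,400),interpolation=cv2.INTER_NEAREST))
cv2.imwrite('pics/last2.png',np.hstack(L))
E
```

```text
[0.61464375 0.12135183 0.259494  ] [-1.68753233e-03  1.96864080e-02  9.99804696e-01 -4.08874655e-04] 177.74395467451922 [-0.46523181  0.028948   -0.58124275]
scene [[326.3, 210.5], [326.2, 215.2], [326.0, 215.6]]
crop 300 183
side [[340.5, 162.3], [340.4, 166.9], [340.8, 166.7]]
crop 315 134
```

View pics/last2.png

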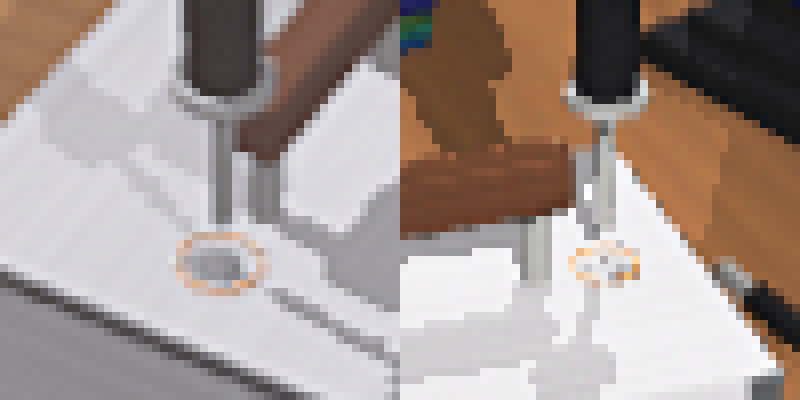

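Both views show the stem directly above the port: the stem is at column 327.9 against the ring at 327.7 in the scene view, and 340.4 against 340.6 in the side view. I insert it.

Request:
arm_command([
  [[0, 0, 0.08], [0, 0, 0]],
  [[0, 0, 0.08], [0, 0, 0]],
  [[0, 0, 0.08], [0, 0, 0]],
  [[0, 0, 0.08], [0, 0, 0]],
  [[0, 0, 0], [0, 0, 0]],
  [[0, 0, 0], [0, 0, 0]],
])

```text
clock: 32.05
ee_pos: [0.6156, 0.1219, 0.2217]
ee_rot: [-0.0, 0.02, 1.0, -0.0]
ft_force: [0.7, 1.0, -0.2]
gripper_width: 0.0221
finger_force: 59.1
```

Request:
arm_command([
  [[0, 0, 0.08], [0, 0, 0]],
  [[0, 0, 0.08], [0, 0, 0]],
  [[0, 0, 0.05], [0, 0, 0]],
  [[0, 0, 0.03], [0, 0, 0]],
  [[0, 0, 0], [0, 0, 0]],
  [[0, 0, 0], [0, 0, 0]],
])

```text
clock: 32.65
ee_pos: [0.6158, 0.122, 0.1934]
ee_rot: [0.0, 0.019, 1.0, 0.0]
ft_force: [0.0, 0.6, -1.9]
gripper_width: 0.0222
finger_force: 59.1
```

Request:
arm_command([
  [[0, 0, 0.025], [0, 0, 0]],
  [[0, 0, 0.02], [0, 0, 0]],
  [[0, 0, 0.01], [0, 0, 0]],
  [[0, 0, 0], [0, 0, 0]],
  [[0, 0, 0], [0, 0, 0]],
])

```text
clock: 33.15
ee_pos: [0.6165, 0.1221, 0.1888]
ee_rot: [0.001, 0.02, 1.0, 0.0]
ft_force: [-1.3, 0.6, 6.7]
gripper_width: 0.022
finger_force: 60.2
```

Request:
arm_command([
  [[0, 0, 0], [0, 0, 0]],
  [[0, 0, 0], [0, 0, 0]],
  [[0, 0, 0], [0, 0, 0]],
  [[0, 0, 0], [0, 0, 0]],
  [[0, 0, -0.2], [0, 0, 0]],
  [[0, 0, -0.3], [0, 0, 0]],
  [[0, 0, -0.3], [0, 0, 0]],
  [[0, 0, 0], [0, 0, 0]],
], claw=0.1)

```text
clock: 33.95
ee_pos: [0.6184, 0.1225, 0.2884]
ee_rot: [0.005, 0.019, 1.0, 0.001]
ft_force: [0.5, -0.9, -0.0]
gripper_width: 0.047
finger_force: 0.0
```

Request:
arm_command([
  [[0.056, -0.347, 0], [0, 0, 0]],
  [[0.056, -0.347, 0], [0, 0, 0]],
  [[0.056, -0.347, 0], [0, 0, 0]],
  [[0.056, -0.347, 0], [0, 0, 0]],
  [[0.056, -0.347, 0], [0, 0, 0]],
  [[0.056, -0.347, 0], [0, 0, 0]],
  [[0.056, -0.347, 0], [0, 0, 0]],
  [[0.056, -0.347, 0], [0, 0, 0]],
  [[0.056, -0.347, 0], [0, 0, 0]],
  [[0.056, -0.347, 0], [0, 0, 0]],
  [[0.056, -0.347, 0], [0, 0, 0]],
  [[0.056, -0.347, 0], [0, 0, 0]],
], claw=-1, grip_force=30)

```text
clock: 35.15
ee_pos: [0.5149, -0.3757, 0.2818]
ee_rot: [-0.0, 0.02, 1.0, 0.0]
ft_force: [0.3, 0.1, 0.1]
gripper_width: -0.0002
finger_force: 0.0
```

Request:
arm_command([
  [[0, 0, 0.3], [0, 0, 0]],
  [[0, 0, 0.3], [0, 0, 0]],
  [[0, 0, 0.3], [0, 0, 0]],
  [[0, 0, 0], [0, 0, 0]],
  [[0, 0, 0], [0, 0, 0]],
])

```text
clock: 35.65
ee_pos: [0.5151, -0.3738, 0.1743]
ee_rot: [-0.001, 0.019, 1.0, 0.001]
ft_force: [0.4, -0.3, 0.5]
gripper_width: -0.0
finger_force: 0.0
```

```bash
python3 - <<'E'
from h import *
s=observe(); print(s['ee_pos'],s['gripper_width'],s['ft_force'])
g=grab('scene');h=grab('side');f=grab('wrist')
# probe check: collar underside / handle expected
T=[.6115,.1225]
for n,c in(('scene',g),('side',h)):
    q=proj(c,[[*T,.14],[*T,.175],[*T,.21]]);print(n,q.round(1).tolist()); x,y=q[1].astype(int); print(c['color'][y,x-8:x+9].max(1)); u,v=q[2]; 
    col=c['color'][int(v)-6:int(q[0][1])+8,int(q[1][0])].max(1); print(int(v)-6,col)
b=blobs(f,(45,80,50),(85,255,255),(150,80,480,330),60)[0];print(b,proj(f,[[.516,-.374,.082]]));print([onplane(f,[x[1]],.082).round(4).tolist() for x in b])
E
```

```text
[ 0.51513402 -0.37377313  0.17426633] -3.0394915558810346e-05 [ 0.43695237 -0.28013129  0.45928594]
scene [[326.1, 214.0], [326.3, 203.3], [326.6, 192.2]]
[134 134 136 140 114  73  61  65  65  64  64  65  64  61  86 100 119]
186 [223 210 202 215 117  53  65  68  67  67  64  56 115 168 180 107  60  65
  67  66  64  64  65  65  66  66  67  66  64  64  61  53 122 132 137]
side [[340.7, 165.4], [340.8, 155.2], [340.8, 144.8]]
[ 64  65  64  63  92  59  22  21  23  23  23  20  16 154 194 184 180]
138 [174 174 173 178 186 102  36  36  33  23  39 144 155  77  23  22  22  23
  22  21  23  23  23  20  21  24  23  21  17  77 107 114 122 123 122]
[([298, 191, 32, 32, 778], [313.3, 206.2])] [[314.1096196  205.56308161]]
[[[0.5165, -0.3747, 0.082]]]
```

The probe is upright and its collar is seated. The button is at (0.516,-0.374), directly under the fingers.

Request:
arm_command([
  [[-0.008, 0, 0.24], [0, 0, 0]],
  [[0, 0, 0.24], [0, 0, 0]],
  [[0, 0, 0.24], [0, 0, 0]],
  [[0, 0, 0], [0, 0, 0]],
  [[0, 0, 0.03], [0, 0, 0]],
  [[0, 0, 0.03], [0, 0, 0]],
  [[0, 0, 0.02], [0, 0, 0]],
  [[0, 0, 0], [0, 0, 0]],
])

```text
clock: 36.6
ee_pos: [0.5182, -0.3752, 0.0806]
ee_rot: [0.002, 0.019, 1.0, -0.001]
ft_force: [1.6, -0.4, 3.9]
gripper_width: 0.0
finger_force: 2.2
```

Request:
arm_command([
  [[0, 0, 0.02], [0, 0, 0]],
  [[0, 0, 0.02], [0, 0, 0]],
  [[0, 0, 0.02], [0, 0, 0]],
  [[0, 0, 0], [0, 0, 0]],
  [[0, 0, 0], [0, 0, 0]],
])

```text
clock: 37.1
ee_pos: [0.5184, -0.3754, 0.0795]
ee_rot: [0.003, 0.019, 1.0, -0.002]
ft_force: [-8.2, 5.9, 36.6]
gripper_width: -0.0003
finger_force: 18.1
```

A hard stop is felt at z≈0.080 with 36 N. I back off in steps to see where the spring force starts.

Request:
arm_command([
  [[0, 0, -0.05], [0, 0, 0]],
  [[0, 0, 0], [0, 0, 0]],
  [[0, 0, 0], [0, 0, 0]],
])

```text
clock: 37.4
ee_pos: [0.5183, -0.3753, 0.0799]
ee_rot: [0.002, 0.019, 1.0, -0.001]
ft_force: [0.1, 1.3, 11.9]
gripper_width: -0.0004
finger_force: 5.9
```

Request:
arm_command([
  [[0, 0, -0.015], [0, 0, 0]],
  [[0, 0, 0], [0, 0, 0]],
  [[0, 0, 0], [0, 0, 0]],
])

```text
clock: 37.7
ee_pos: [0.5182, -0.3752, 0.0802]
ee_rot: [0.002, 0.019, 1.0, -0.001]
ft_force: [3.7, -2.2, 5.6]
gripper_width: 0.0002
finger_force: 2.3
```

Request:
arm_command([
  [[0, 0, -0.015], [0, 0, 0]],
  [[0, 0, 0], [0, 0, 0]],
  [[0, 0, 0], [0, 0, 0]],
])

```text
clock: 38.0
ee_pos: [0.5167, -0.3744, 0.0812]
ee_rot: [0.0, 0.02, 1.0, -0.0]
ft_force: [1.9, -1.7, 3.8]
gripper_width: -0.0003
finger_force: 2.1
```

Request:
arm_command([
  [[0, 0, -0.015], [0, 0, 0]],
  [[0, 0, 0], [0, 0, 0]],
  [[0, 0, 0], [0, 0, 0]],
])

```text
clock: 38.3
ee_pos: [0.5163, -0.3741, 0.0827]
ee_rot: [-0.0, 0.02, 1.0, 0.0]
ft_force: [1.4, -0.9, 2.6]
gripper_width: 0.0004
finger_force: 1.6
```

Request:
arm_command([
  [[0, 0, -0.015], [0, 0, 0]],
  [[0, 0, 0], [0, 0, 0]],
  [[0, 0, 0], [0, 0, 0]],
])

```text
clock: 38.6
ee_pos: [0.516, -0.3739, 0.0844]
ee_rot: [-0.001, 0.02, 1.0, 0.0]
ft_force: [0.7, -1.0, 3.0]
gripper_width: 0.0001
finger_force: 1.1
```

Request:
arm_command([
  [[0, 0, -0.015], [0, 0, 0]],
  [[0, 0, 0], [0, 0, 0]],
  [[0, 0, 0], [0, 0, 0]],
])

```text
clock: 38.9
ee_pos: [0.5159, -0.3737, 0.0861]
ee_rot: [-0.001, 0.019, 1.0, 0.001]
ft_force: [-0.5, 0.7, 0.7]
gripper_width: 0.0002
finger_force: 0.6
```

The force ramps from about 0 N at 0.086 to 5 N at 0.080 and then hits the hard stop, so the button made its full 6 mm travel. I retract and make a final check.

Request:
arm_command([
  [[0, 0, -0.2], [0, 0, 0]],
  [[0, 0, -0.3], [0, 0, 0]],
  [[0, 0, -0.3], [0, 0, 0]],
  [[0, 0, -0.3], [0, 0, 0]],
  [[0, 0, -0.3], [0, 0, 0]],
  [[0, 0, 0], [0, 0, 0]],
  [[0, 0, 0], [0, 0, 0]],
])

```text
clock: 39.6
ee_pos: [0.5168, -0.3743, 0.2551]
ee_rot: [0.0, 0.019, 1.0, -0.0]
ft_force: [-0.2, 0.6, -0.9]
gripper_width: 0.0003
finger_force: 0.0
```

```bash
python3 - <<'E'
from h import *
s=observe(); print(s['clock'],s['ee_pos'],s['ft_force'])
g=grab('scene');h=grab('side'); T=[.6115,.1225]
for n,c in(('scene',g),('side',h)):
    q=proj(c,[[*T,.14],[*T,.175],[*T,.21]]);x,y=q[1].astype(int);print(n,c['color'][y,x-8:x+9].max(1))
    print(c['color'][int(q[2][1])-6:int(q[0][1])+8,x].max(1))
# front rim gap: hood/base silhouette corners in scene
print(blobs(h,(45,80,50),(85,255,255),(365,285,405,325),10)[0])
E
```

```text
39.6 [ 0.51682001 -0.37432363  0.25509019] [-0.22810963  0.59517972 -0.90350849]
scene [132 133 134 139 115  72  61  63  66  64  65  66  67  63  85 101 120]
[222 210 201 214 118  53  64  68  69  67  66  56 113 168 179 108  62  66
  67  66  66  67  67  67  67  66  66  66  66  66  63  54 121 132 136]
side [ 65  64  63  62  91  58  19  20  21  22  23  19  15 152 190 182 178]
[172 171 170 175 184 100  37  36  33  22  40 142 153  76  22  22  23  21
  23  21  22  22  22  24  21  23  22  21  16  76 106 113 118 122 120]
[([381, 302, 12, 12, 119], [386.3, 307.4])]
```

```bash
python3 - <<'E'
from h import *
g=grab('scene');h=grab('side')
a=blobs(g,(5,120,120),(20,255,255),(318,192,336,206),3)[0]; b=blobs(h,(5,120,120),(20,255,255),(334,146,348,154),3)[0]; print(a,b)
z=tri(g,a[0][1],h,b[0][1]); print(z)
if abs(z[0][2]-.191)<.005: print(hand_in())
E
```

```text
[([323, 197, 10, 4, 23], [327.7, 198.9])] [([334, 146, 14, 8, 56], [341.2, 149.1])]
(array([0.61443508, 0.12710238, 0.19310775]), np.float64(0.0004843225096537474))
the job is handed in; nothing more can be done
None
```

I handed in the finished job at about 40 s of the 210 s: the two blue strips lie across the bars, the hood is home on its pins, the probe is seated in the port, and the start button was pressed to its stop. The verdict was not shown.

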